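# Stand up the sample tubes, box them and shut the cover

### The arm

A 7-joint arm with a two-finger parallel gripper is mounted at the origin on the work surface. World frame = base frame: x ahead of the robot, y to its left, z up, the work surface at z = 0. Lengths are in m, angles in rad, forces in N, time in s.
With the tool pointing down it reaches from about 0.4 to 0.875 m from the base axis. Payload 19.3 kg.
Tool frame: the origin (TCP) lies at the very end of the fingers, on their centre line; the grasp point (between the pads) lies 19 mm behind it (env.tcp_to_grasp is the distance from the TCP to the grasp point, in m); z points along the fingers, y is the line along which they close (so a half turn about z gives the same grasp; the last joint's range is limited). The gripper opens to 85 mm and grips with 20 to 120 N. Pads are 22 mm wide; open, the fingers measure 114 mm over their backs; the gripper's body (76 mm by 85 mm) begins 54 mm behind the grasp point. The pads swing forward as they close: fully open they stand 13 mm farther back than shut.
Start: joints at [-1.415, 0.521, -0.036, 1.599, 0.021, 1.021, -0.113], TCP at [0.14, 0.609, 0.231] pointing down, gripper open.
Joint ranges: [-2.91, 2.91], [-0.3, 2.13], [-1.5, 1.42], [0.17, 2.43], [-1.26, 4.41], [0.16, 1.93], [-2.52, 2.52]. Speed limits (rad/s): [1.89, 1.89, 2.39, 2.39, 3.01, 3.01, 3.01].

### API

Orientations are given as a unit quaternion [w, x, y, z].
In Python, from station import env, viewer gives the robot as it stands. The module is installed in compiled form; this text tells all that it offers.
- The arm moves only by the shell command python3 -m inch 'ROWS' [FORCE]. ROWS is a JSON object of lists of equal length, an entry for each row: "linear": the shift along the tool's x, y, z in m, a list of three; "turn": the turn about the tool's z in degrees; "hand": the finger opening in m, from 0 to 0.0854. A call has 1 to 5 rows; each row is the pose to reach, as a shift and turn from the pose commanded when the call began, along the tool's axes at that moment; what a row does not reach only later rows make up. A row lasts 1/12 s, in which the tool goes at most 41.7 mm and 7.16 degrees, less where a joint would pass 70% of its speed; a pose out of reach is approached as far as the arm can. A call with a gripper value outside its range is refused whole. The fingers move at their own pace and stop on an object; FORCE is the grip in N (left out, the last holds). Time passes only in rows, so rows that repeat a pose let the fingers close. It gives the time, the measured TCP pose, the force, the opening and the grip force at its end, in the units of the state.
- env.state(): the state, without advancing time (a new reading comes with each control period).
- viewer.capture(name): name is "scene" or "side" or "wrist"; returns (picture, depth): 384x512x3 uint8, blue, green, red; 384x512 float32, m along the optical axis (not along the pixel's ray), 0 where there is no reading.
- viewer.calibration(name): a dict with "mtx" (3x3 intrinsics, pixels), "view" (4x4, takes a point from world to camera coordinates). Camera axes: x right, y down, z forward; pixel columns grow to the right and rows downward; lengths in m; the calibration is good to about 2 mm. A picture is of the moment at which its call begins: read the wrist's pose just before it. calibration takes no time and is no camera call; for the wrist camera it gives the pose at the moment of the call.
- env.sign_off(): hands the job in; it is judged then, once.
The state is a dict: "clock": time; "joint_pos": joint angles; "qd": joint speeds; "joint_torque": joint torques, N m; "ee_pos": TCP position; "orientation": TCP orientation; "wrist_force": force on the tool from outside, world axes, zero at the start; "moment": the same for the moment, N m; "grip_width": finger opening in m; "gripper_force": force on a finger pad.
Only numpy, scipy, OpenCV 4.12 (cv2) and the standard library are available. Lean on these libraries where they do the work, as an engineer would, in place of code of your own. Each camera call takes 0.05 s, during which the arm holds its last target. There are 200 camera calls.

### The job

The sample tubes lie on the bench and their contents must run down before storage: stand every tube up by tipping it onto its square foot, until all of them stand upright on the bench together, red caps up, and let go. Then move them all into the white sample box, standing upright on its floor, and shut the clear cover fully over them. Do not shift or knock over the orange tip box, the spirit lamp or the amber bottle.

Things in the scene. Friction and masses are not known exactly. Their poses are not given: they have to be found in the camera images.
- tray: white rectangular sample box, fixed to the bench, 150 x 280 mm outside, open-topped under its cover, walls 10 mm thick and 50 mm high, inner floor 10 mm above the bench and 130 x 260 mm inside. Origin: centre of its underside. Its x points to the hinged long side (away from the robot), y along the long side, z up
- tray_floor (a point): centre of the box's inner floor, 10 mm above the bench; same axes as the box
- cover (a joint): hinge of the clear cover of the box, rad: 0 = fully shut, grows as it opens, end stop at 1.85 (its front then stands up and it leans away from the robot). The hinge is stiff with friction: the cover stays wherever it is left and takes about 2 to 5 N at the handle, along its arc, to move
- cover_hinge (a point): middle of the hinge line, on the top of the far long wall, 51 mm above the bench, 75 mm from the box centre along the box's x. The hinge line runs along the box's y. The cover is a clear hood 150 x 280 mm, 85 mm high, open below, with 3 mm walls and blue edges; shut, its top is 136 mm above the bench
- cover_handle (a point): middle of the blue bar handle on the cover's front face: round bar about 8 mm thick, 120 mm long along the box's y between two posts, standing 35 mm off the face and 20 mm below the cover's top. Shut, it lies 185 mm from the hinge line along the box's -x and 65 mm above it; it swings with the cover about the hinge line (its point's axes turn with it). It turns freely between fingers that pinch it across
- tube0: sample tube, 112 mm long, 90 g (may vary by a third), clear round body 30 mm in diameter, square grey weighted foot 38 x 38 mm and 12 mm thick at one end, round red cap 38 mm in diameter and 18 mm long at the other. Origin: centre of the foot's end face, on the tube's axis; its x axis runs from the foot to the cap (pointing up when the tube stands). It balances about 23 mm from the foot end. Lying down, its axis is 19 mm above the bench. Absent in some runs
- tube0_foot (a point): centre of the foot's end face of tube0 (0 mm above what it stands on)
- tube0_cap (a point): centre of the cap's end face of tube0, 112 mm from the foot
- tube1: sample tube, 112 mm long, 90 g (may vary by a third), clear round body 30 mm in diameter, square grey weighted foot 38 x 38 mm and 12 mm thick at one end, round red cap 38 mm in diameter and 18 mm long at the other. Origin: centre of the foot's end face, on the tube's axis; its x axis runs from the foot to the cap (pointing up when the tube stands). It balances about 23 mm from the foot end. Lying down, its axis is 19 mm above the bench. Absent in some runs
- tube1_foot (a point): centre of the foot's end face of tube1 (0 mm above what it stands on)
- tube1_cap (a point): centre of the cap's end face of tube1, 112 mm from the foot
- tube2: sample tube, 112 mm long, 90 g (may vary by a third), clear round body 30 mm in diameter, square grey weighted foot 38 x 38 mm and 12 mm thick at one end, round red cap 38 mm in diameter and 18 mm long at the other. Origin: centre of the foot's end face, on the tube's axis; its x axis runs from the foot to the cap (pointing up when the tube stands). It balances about 23 mm from the foot end. Lying down, its axis is 19 mm above the bench. Absent in some runs
- tube2_foot (a point): centre of the foot's end face of tube2 (0 mm above what it stands on)
- tube2_cap (a point): centre of the cap's end face of tube2, 112 mm from the foot
- tube3: sample tube, 112 mm long, 90 g (may vary by a third), clear round body 30 mm in diameter, square grey weighted foot 38 x 38 mm and 12 mm thick at one end, round red cap 38 mm in diameter and 18 mm long at the other. Origin: centre of the foot's end face, on the tube's axis; its x axis runs from the foot to the cap (pointing up when the tube stands). It balances about 23 mm from the foot end. Lying down, its axis is 19 mm above the bench. Absent in some runs
- tube3_foot (a point): centre of the foot's end face of tube3 (0 mm above what it stands on)
- tube3_cap (a point): centre of the cap's end face of tube3, 112 mm from the foot
- tip_box: bystander: orange pipette-tip box 85 x 122 x 45 mm; origin at the centre of its underside
- lamp: bystander: glass spirit lamp, 76 mm across, 82 mm tall; origin at the centre of its underside
- reagent: bystander: amber bottle, 60 mm across, 120 mm tall; origin at the centre of its underside
Mind the look-alikes: they are no part of the job. What is shaped like the tube0 but purple is not meant. Leave any pink look-alike of the tube1 alone.

How it is judged:
By the outcome, as a careful person would: the job done as asked, in the order asked, and still so for the second after the job is handed in, with the robot touching nothing.
Of tube0, tube1, tube2, tube3 only 2 to 4 are there at a start; the rules pass over those that are not, and their reading is None.
At some moment in a run one of tube0, tube1, tube2, tube3 may be knocked a few centimetres aside while the robot is not near it.
Once in a run the grip may slacken for a moment while it holds something.
It also fails if it takes over 210 s, if anything falls off the work surface, if the arm or the gripper's body presses on something with over 40 N, if the wrist force passes 120 N, or if a joint passes its speed limit or range.

## Working session

There is one attempt and no reset: what is moved stays moved. The work goes in short steps, Python scripts to look and compute and a shell command to move; the robot and the scene stay as the last step left them, time stands still between calls to the robot, and variables do not carry over. Pictures are saved under pics/ and viewed, at most 14 in all, crops included, and the job is handed in when it is done.

```bash
mkdir -p pics; cat > h.py <<'E'
import numpy as np, cv2
from station import env, viewer
def cap(n,save=None):
    cal=viewer.calibration(n); im,d=viewer.capture(n)
    if save: cv2.imwrite('pics/%s.png'%save,im)
    return im,d,np.array(cal['mtx']),np.array(cal['view'])
def ray(px,K,V,z):
    "pixel -> world point on plane z"
    R,t=V[:3,:3],V[:3,3]; o=-R.T@t
    d=R.T@np.linalg.solve(K,[px[0],px[1],1.]); return o+d*(z-o[2])/d[2]
def cloud(d,K,V):
    v,u=np.mgrid[:d.shape[0],:d.shape[1]]
    p=np.stack([(u-K[0,2])/K[0,0]*d,(v-K[1,2])/K[1,1]*d,d],-1)
    return (p-V[:3,3])@V[:3,:3]
E
python3 - <<'E'
from h import *
a=cap('scene'); b=cap('side'); c=cap('wrist')
for n,x in zip(('scene','side','wrist'),(a,b,c)):
    cv2.imwrite(f'pics/{n}0.png',x[0]); np.save(f'{n}0.npy',x[1])
    print(n,-x[3][:3,:3].T@x[3][:3,3], x[3][2,:3], x[2][0,0])
print(env.state()['orientation'],env.state()['ee_pos'],env.state()['clock'])
cv2.imwrite('pics/both.png',np.vstack([cv2.resize(a[0],(400,300)),cv2.resize(b[0],(400,300))]))
E
```

```text
scene [ 1.18739784 -0.63998496  1.2983999 ] [-0.40700336  0.39808339 -0.82211792] 463.5938917733248
side [-0.10776247 -0.83506881  0.7670679 ] [ 0.56403375  0.62209971 -0.54300818] 458.1139209848024
wrist [0.05805321 0.62771016 0.37399149] [ 0.31580866 -0.07278517 -0.94602707] 329.4998057749329
[-8.33864291e-06  1.12661298e-01  9.93633363e-01 -4.13817275e-04] [0.13990729 0.60889211 0.23086871] 0.15
```

View pics/scene0.png

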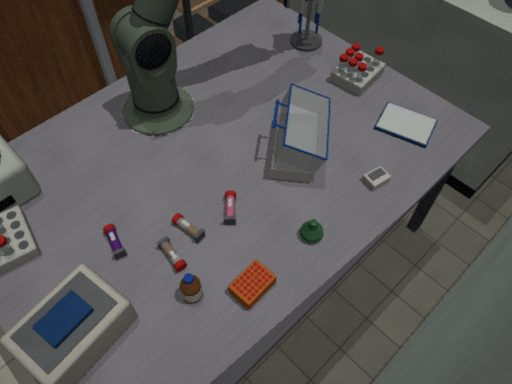

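View pics/side0.png

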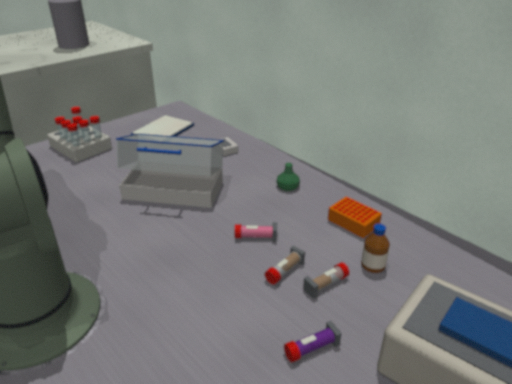

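The scene shows the candidates. In the scene view, the clear/brown tubes with red caps are at (188,227) and (172,254). The purple look-alike is at (114,240), the pink one at (230,207), and the rack of red caps at (358,66). By the description I choose the two clear ones. The cover is already open.

```bash
python3 - <<'E'
from h import *
out=[]
for n in('scene','side'):
    im=cv2.imread(f'pics/{n}0.png'); d=np.load(f'{n}0.npy'); c=viewer.calibration(n); K,V=np.array(c['mtx']),np.array(c['view'])
    P=cloud(d,K,V)
    print(n,'bench z',np.median(P[...,2][(d>0)&(abs(P[...,2])<.02)]))
    m=((P[...,2]>.010)&(P[...,2]<.2)&(d>0)&(P[...,0]>.2)&(P[...,0]<1.0)&(abs(P[...,1])<.8)).astype(np.uint8)
    k,L,S,C=cv2.connectedComponentsWithStats(m)
    hsv=cv2.cvtColor(im,cv2.COLOR_BGR2HSV)
    for i in range(1,k):
        if S[i,4]<60: continue
        q=L==i; p=P[q]; r=cv2.minAreaRect(p[:,:2].astype(np.float32)*1000)
        red=q&((hsv[...,0]<5)|(hsv[...,0]>175))&(hsv[...,1]>180)&(hsv[...,2]>90)
        print(C[i].round(),S[i,4],'rect',np.round(r[0]),np.round(r[1]),round(r[2]),'z95',p[:,2].max().round(3),'red',red.sum(),P[red].mean(0).round(3) if red.sum() else '')
    if n=='scene': out.append(cv2.resize(im[190:290,90:290],(800,400),interpolation=2))
    else: out.append(cv2.resize(im[210:370,210:410],(500,400),interpolation=2)[:, :])
cv2.imwrite('pics/crop0.png',out[0])
E
```

```text
scene bench z -0.0005090102922791723
[357.  68.] 1704 rect [421. 692.] [153. 196.] 4 z95 0.131 red 242 [0.419 0.671 0.12 ]
[300. 133.] 4491 rect [518. 236.] [189. 296.] 39 z95 0.19 red 0 
[406. 123.] 1270 rect [722. 610.] [199. 160.] 16 z95 0.025 red 0 
[376. 176.] 395 rect [801. 325.] [85. 61.] 78 z95 0.04 red 0 
[229. 206.] 331 rect [ 541. -121.] [ 37. 115.] 46 z95 0.045 red 35 [ 0.51  -0.088  0.034]
[187. 226.] 366 rect [ 504. -268.] [116.  38.] 8 z95 0.045 red 41 [ 0.459 -0.276  0.034]
[311. 231.] 429 rect [790.   1.] [72. 69.] 21 z95 0.085 red 0 
[114. 241.] 382 rect [ 382. -464.] [ 37. 118.] 75 z95 0.042 red 41 [ 0.34  -0.452  0.034]
[ 17. 252.] 954 rect [ 229. -705.] [134.  58.] 90 z95 0.126 red 32 [ 0.219 -0.708  0.122]
[171. 253.] 407 rect [ 544. -364.] [ 38. 116.] 83 z95 0.046 red 57 [ 0.593 -0.371  0.034]
[251. 283.] 1315 rect [ 787. -256.] [ 87. 125.] 4 z95 0.057 red 233 [ 0.788 -0.255  0.046]
[ 76. 323.] 8277 rect [ 550. -689.] [202. 253.] 8 z95 0.147 red 0 
[190. 288.] 511 rect [ 686. -401.] [59. 53.] 65 z95 0.125 red 0 
side bench z 0.001553415590641716
[ 79. 135.] 2025 rect [420. 695.] [150. 195.] 6 z95 0.13 red 296 [0.41  0.666 0.121]
[171. 162.] 7272 rect [638. 417.] [601. 426.] 37 z95 0.189 red 0 
[288. 178.] 430 rect [778.  -3.] [54. 72.] 48 z95 0.085 red 0 
[364. 229.] 2290 rect [ 757. -313.] [277. 129.] 64 z95 0.124 red 0 
[256. 231.] 525 rect [ 539. -119.] [ 37. 109.] 47 z95 0.042 red 50 [ 0.499 -0.093  0.03 ]
[285. 264.] 632 rect [ 504. -264.] [116.  39.] 7 z95 0.043 red 141 [ 0.452 -0.274  0.027]
[326. 278.] 695 rect [ 544. -359.] [ 41. 115.] 84 z95 0.043 red 55 [ 0.587 -0.375  0.033]
[447. 338.] 11425 rect [ 543. -663.] [201. 207.] 9 z95 0.145 red 0 
[313. 341.] 1019 rect [ 382. -462.] [ 40. 114.] 75 z95 0.043 red 190 [ 0.332 -0.454  0.03 ]
```

View pics/crop0.png

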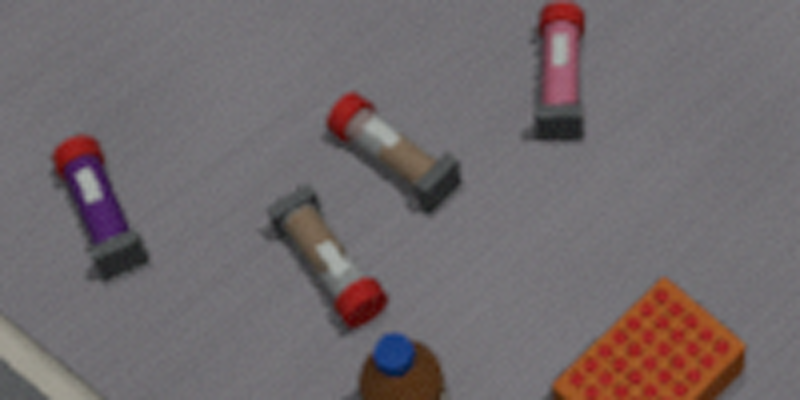

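The crop confirms that the two clear tubes are the ones to move. A lies with its cap toward the robot and B with its cap away from it; purple and pink stay where they are. Next I'll measure the box and the handle.

```bash
python3 - <<'E'
from h import *
for n in('scene','side'):
    im=cv2.imread(f'pics/{n}0.png'); d=np.load(f'{n}0.npy'); c=viewer.calibration(n); K,V=np.array(c['mtx']),np.array(c['view'])
    P=cloud(d,K,V); hsv=cv2.cvtColor(im,cv2.COLOR_BGR2HSV)
    R=(P[...,0]>.3)&(P[...,0]<.85)&(P[...,1]>-.02)&(P[...,1]<.5)&(d>0)
    w=R&(abs(P[...,2]-.05)<.004)&(hsv[...,1]<60)
    r=cv2.minAreaRect(P[w][:,:2].astype(np.float32)*1000); print(n,'rim',w.sum(),r)
    f=R&(abs(P[...,2]-.010)<.004); 
    b=(R&(hsv[...,0]>100)&(hsv[...,0]<130)&(hsv[...,1]>150)&(P[...,2]>.06)).astype(np.uint8)
    k,L,S,C=cv2.connectedComponentsWithStats(b,connectivity=8)
    for i in range(1,k):
        if S[i,4]<15: continue
        p=P[L==i]; print('blue',C[i].round(),S[i,:],'min',p.min(0).round(3),'max',p.max(0).round(3))
    cv2.imwrite(f'pics/box_{n}.png',cv2.resize(im[75:190,250:345] if n=='scene' else im[125:215,110:235],None,fx=4,fy=4,interpolation=2))
a=cv2.imread('pics/box_scene.png');b=cv2.imread('pics/box_side.png')
o=np.zeros((460,380+500,3),np.uint8);o[:,:380]=a;o[:360,380:]=b
cv2.imwrite('pics/box.png',cv2.resize(o,(800,418)))
E
```

```text
scene rim 159 ((483.34918212890625, 166.85223388671875), (127.93465423583984, 314.44671630859375), 66.03994750976562)
blue [277. 114.] [273 100  14  28  87] min [0.415 0.126 0.161] max [0.506 0.24  0.186]
blue [286. 128.] [284 104  10  45  51] min [0.455 0.094 0.17 ] max [0.594 0.236 0.188]
blue [311. 154.] [295 148  32  12  36] min [0.598 0.117 0.128] max [0.68  0.189 0.171]
side rim 433 ((575.21533203125, 135.171630859375), (140.89715576171875, 524.935546875), 48.01219177246094)
blue [159. 151.] [138 148  42   6  70] min [0.409 0.133 0.175] max [0.485 0.223 0.183]
```

View pics/box.png

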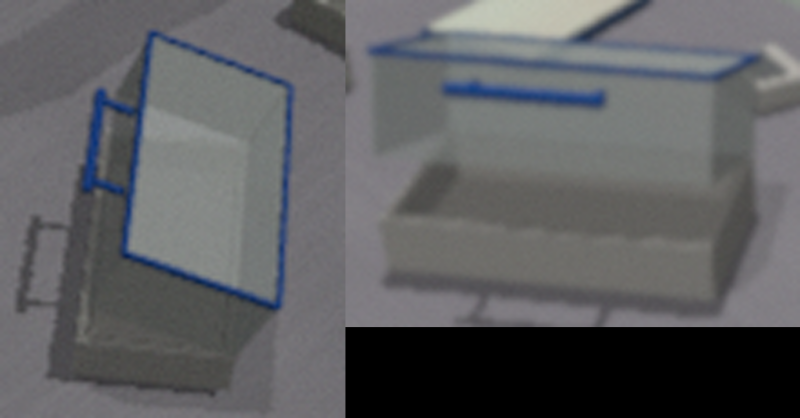

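The cover is only partly open (about 0.4 rad, handle at z≈0.18) and the handle faces the robot. I'll open it first, after a close look from above.

```bash
cat >> h.py <<'E'
def go(x,y,z,yaw=None):
    "shift in tool axes (mm) and turn (deg) from measured pose; yaw = wanted angle of tool x (mod 180)"
    from scipy.spatial.transform import Rotation as Ro
    s=env.state(); q=np.array(s['orientation']); R=Ro.from_quat(q[[1,2,3,0]]).as_matrix()
    cur=np.degrees(np.arctan2(R[1,0],R[0,0])); t=0 if yaw is None else -((yaw-cur+90)%180-90)
    print('t%.1f'%s['clock'],'tcp',np.round(np.array(s['ee_pos'])*1e3,1),'yaw %.1f'%cur,'q7 %.2f'%s['joint_pos'][6],'| shift',np.round(R.T@(np.array([x,y,z])-s['ee_pos'])*1e3,1),'turn %.1f'%t)
E
python3 - <<'E'
from h import *
go(.14,.609,.40); go(.43,.16,.40,130)
for n in('scene','side'):
    im=cv2.imread(f'pics/{n}0.png'); d=np.load(f'{n}0.npy'); c=viewer.calibration(n); K,V=np.array(c['mtx']),np.array(c['view'])
    P=cloud(d,K,V); hsv=cv2.cvtColor(im,cv2.COLOR_BGR2HSV)
    b=(hsv[...,0]>100)&(hsv[...,0]<130)&(hsv[...,1]>150)&(d>0)
    m=np.zeros_like(b)
    if n=='scene': m[105:130,270:278]=1
    else: m[146:156,136:182]=1
    p=P[b&m]; x,y,z=p.mean(0); u=np.linalg.svd(p-p.mean(0))[2][0]; print(n,len(p),p.mean(0).round(3),u.round(3))
E
```

```text
t0.1 tcp [139.9 608.9 230.9] yaw 167.1 q7 -0.11 | shift [-1.000e-01 -0.000e+00 -1.691e+02] turn 0.0
t0.1 tcp [139.9 608.9 230.9] yaw 167.1 q7 -0.11 | shift [-383.2 -372.7 -168.8] turn 37.1
scene 56 [0.465 0.163 0.178] [ 0.631 -0.776 -0.021]
side 70 [0.448 0.179 0.179] [ 0.621 -0.784  0.001]
```

```bash
python3 -m inch '{"linear":[[0,0,-40],[0,0,-80],[0,0,-120],[0,0,-160],[0,0,-169]],"turn":[0,0,0,0,0],"hand":[0.04,0.04,0.04,0.04,0.04]}' 20 | head -c 300
echo; python3 -c "
from h import *
go(.14,.609,.4)"
```

```text
clock: 0.57
ee_pos: [0.1399, 0.6086, 0.4417]
orientation: [-0.0, 0.113, 0.994, -0.0]
wrist_force: [0.1, 0.7, -0.0]
grip_width: 0.0399
gripper_force: 0.0

t0.6 tcp [139.9 608.6 441.7] yaw 167.1 q7 -0.10 | shift [-0.   0.5 41.7] turn 0.0
```

```bash
python3 -m inch '{"linear":[[-0.028,-0.028,0.01],[-0.056,-0.056,0.02],[-0.084,-0.082,0.03],[-0.112,-0.109,0.04],[-0.14,-0.136,0.04]],"turn":[0,0,0,0,0],"hand":[0.02,0.02,0.02,0.02,0.02]}' 20 >/dev/null
python3 -m inch '{"linear":[[-0.028,-0.027,0],[-0.056,-0.054,0],[-0.084,-0.082,0],[-0.112,-0.109,0],[-0.14,-0.136,0]],"turn":[0,0,0,0,0],"hand":[0.02,0.02,0.02,0.02,0.02]}' >/dev/null
python3 -m inch '{"linear":[[-0.028,-0.027,0],[-0.056,-0.054,0],[-0.084,-0.082,0],[-0.103,-0.100,0],[-0.103,-0.100,0]],"turn":[7,14,21,28,35],"hand":[0.02,0.02,0.02,0.02,0.02]}' 
python3 -m inch '{"linear":[[0,0,0],[0,0,0],[0,0,0]],"turn":[2,3,3],"hand":[0.02,0.02,0.02]}' 
python3 - <<'E'
from h import *
go(.45,.18,.4,129)
im,d,K,V=cap('wrist','w1'); P=cloud(d,K,V); np.save('w1.npy',d)
hsv=cv2.cvtColor(im,cv2.COLOR_BGR2HSV)
b=((hsv[...,0]>100)&(hsv[...,0]<130)&(hsv[...,1]>150)&(d>0)).astype(np.uint8)
k,L,S,C=cv2.connectedComponentsWithStats(b)
for i in range(1,k):
    if S[i,4]>30:
        p=P[L==i]; print(C[i].round(),S[i],p.mean(0).round(3),p.min(0).round(3),p.max(0).round(3))
E
```

```text
clock: 1.82
ee_pos: [0.4321, 0.1559, 0.3998]
orientation: [0.001, 0.412, 0.911, -0.0]
wrist_force: [0.4, 0.2, 0.6]
grip_width: 0.02
gripper_force: 0.0
clock: 2.07
ee_pos: [0.4298, 0.1609, 0.3996]
orientation: [-0.0, 0.43, 0.903, -0.0]
wrist_force: [0.4, 0.4, 0.3]
grip_width: 0.0198
gripper_force: 0.0
t2.1 tcp [429.8 160.9 399.6] yaw 129.1 q7 0.24 | shift [ 2.1 27.7 -0.4] turn 0.1
[416.  26.] [378  22  67  14 116] [0.475 0.382 0.148] [0.437 0.353 0.133] [0.508 0.405 0.165]
[283. 145.] [278 100  32 110 546] [0.441 0.196 0.181] [0.409 0.137 0.169] [0.486 0.243 0.184]
```

View pics/w1.png

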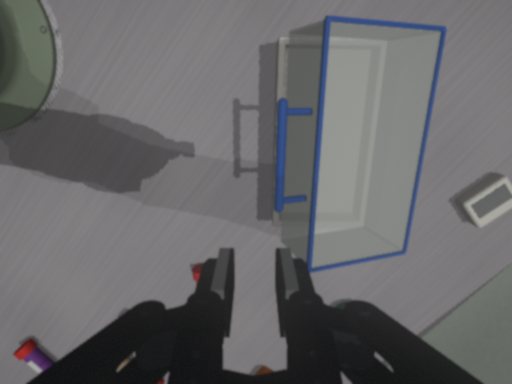

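```bash
python3 - <<'E'
from h import *
im=cv2.imread('pics/w1.png'); d=np.load('w1.npy'); c=viewer.calibration('wrist'); K,V=np.array(c['mtx']),np.array(c['view'])
hsv=cv2.cvtColor(im,cv2.COLOR_BGR2HSV)
b=(hsv[...,0]>100)&(hsv[...,0]<130)&(hsv[...,1]>150)&(d>0)
m=np.zeros_like(b); m[100:210,274:287]=1
p=cloud(d,K,V)[b&m]; print(p.mean(0),np.median(p[:,2]))
r=[ray(q,K,V,.176) for q in ((283,100),(279,210))]; e=r[1]-r[0]; print(r,np.linalg.norm(e),np.degrees(np.arctan2(e[1],e[0])))
mid=(r[0]+r[1])/2
go(mid[0],mid[1],.176-.019,np.degrees(np.arctan2(e[1],e[0])))
E
```

```text
[0.4430091  0.19122405 0.18150429] 0.18147534865857526
[array([0.4102638 , 0.23301956, 0.176     ]), array([0.48884751, 0.13462767, 0.176     ])] 0.1259220568804782 -51.38631172771109
t2.1 tcp [429.7 161.  399.6] yaw 129.2 q7 0.24 | shift [  5.2  29.8 242.6] turn 0.6
```

```bash
python3 -m inch '{"linear":[[0.005,0.030,0.035],[0.005,0.030,0.075],[0.005,0.030,0.115],[0.005,0.030,0.155],[0.005,0.030,0.190]],"turn":[0.5,0.5,0.5,0.5,0.5],"hand":[0.026,0.026,0.026,0.026,0.026]}' 30 >/dev/null
python3 -m inch '{"linear":[[0,0,0.02],[0,0,0.035],[0,0,0.05],[0,0,0.05]],"turn":[0,0,0,0],"hand":[0.026,0.026,0.026,0.026]}'
python3 - <<'E'
from h import *
go(.4495,.1838,.159,128.6)
a=cap('side')[0]; b=cap('wrist')[0]
cv2.imwrite('pics/h1.png',np.hstack([cv2.resize(a[110:210,90:220],(520,400)),b[0:384,150:400][:,:].copy()[:384] if 0 else cv2.resize(b[100:384,150:400],(280,400))]))
E
```

```text
clock: 2.87
ee_pos: [0.4488, 0.1834, 0.1574]
orientation: [-0.001, 0.433, 0.901, -0.002]
wrist_force: [-0.4, 0.2, -1.3]
grip_width: 0.0259
gripper_force: 0.0
t2.9 tcp [448.8 183.4 157.4] yaw 128.7 q7 0.35 | shift [-0.1  0.8 -1.6] turn 0.1
```

View pics/h1.png

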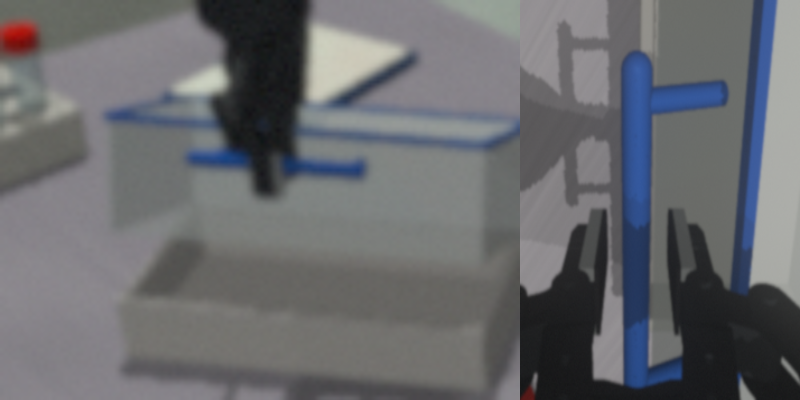

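```bash
python3 -m inch '{"linear":[[0,0,0],[0,0,0],[0,0,0],[0,0,0],[0,0,0]],"turn":[0,0,0,0,0],"hand":[0,0,0,0,0]}' 50
python3 -m inch '{"linear":[[0,0.013,-0.014],[0,0.0286,-0.0275],[0,0.0454,-0.0392],[0,0.0634,-0.0492],[0,0.0823,-0.0572]],"turn":[0,0,0,0,0],"hand":[0,0,0,0,0]}' | grep -v orient
python3 -m inch '{"linear":[[0,0.0196,-0.006],[0,0.0397,-0.0099],[0,0.0602,-0.0117],[0,0.0807,-0.0113],[0,0.101,-0.0088]],"turn":[0,0,0,0,0],"hand":[0,0,0,0,0]}' | grep -v orient
python3 -m inch '{"linear":[[0,0.0167,0.0037],[0,0.033,0.0088],[0,0.0488,0.0154],[0,0.064,0.0233],[0,0.064,0.0233]],"turn":[0,0,0,0,0],"hand":[0,0,0,0,0]}' | grep -v orient
python3 - <<'E'
from h import *
go(.566+.098*.78,.277+.098*.625,.051+.170-.019)
E
```

```text
clock: 3.38
ee_pos: [0.4492, 0.1829, 0.1604]
orientation: [-0.001, 0.434, 0.901, -0.001]
wrist_force: [-7.8, -5.1, 4.5]
grip_width: 0.0091
gripper_force: 49.0
clock: 3.8
ee_pos: [0.5147, 0.2348, 0.2192]
wrist_force: [3.0, -2.4, -13.5]
grip_width: 0.0094
gripper_force: 50.5
clock: 4.22
ee_pos: [0.5942, 0.2979, 0.227]
wrist_force: [2.5, -3.4, 6.0]
grip_width: 0.0089
gripper_force: 53.8
clock: 4.63
ee_pos: [0.6458, 0.3389, 0.2026]
wrist_force: [5.5, 1.5, 2.4]
grip_width: 0.0091
gripper_force: 54.2
t4.6 tcp [645.8 338.9 202.6] yaw 128.6 q7 0.27 | shift [ 1.6 -3.   0.5] turn 0.0
```

```bash
python3 -m inch '{"linear":[[0,0,0],[0,0,0],[0,0,-0.04],[0,0,-0.08],[0,0,-0.12]],"turn":[0,0,0,0,0],"hand":[0.03,0.03,0.03,0.03,0.03]}' 20 | grep force
python3 -m inch '{"linear":[[0,-0.01,-0.04],[0,-0.045,-0.06],[0,-0.085,-0.07],[0,-0.125,-0.07],[0,-0.165,-0.07]],"turn":[0,0,0,0,0],"hand":[0.03,0.03,0.03,0.03,0.03]}' >/dev/null
python3 -m inch '{"linear":[[0,-0.04,0],[0,-0.08,0],[0,-0.12,0],[0,-0.12,0],[0,-0.12,0]],"turn":[0,0,0,0,0],"hand":[0.03,0.03,0.03,0.03,0.03]}' >/dev/null
python3 - <<'E'
from h import *
go(.5,-.24,.38,188)
im,d,K,V=cap('wrist','w2'); np.save('w2.npy',d)
P=cloud(d,K,V); w=(abs(P[...,2]-.05)<.004)&(d>0)&(P[...,1]>-.05)&(P[...,0]>.3)
vis=im.copy(); vis[w]=(0,0,255); cv2.imwrite('pics/w2v.png',vis)
E
```

```text
wrist_force: [-0.3, 0.7, -0.5]
gripper_force: 0.0
t5.9 tcp [419.3 159.1 393.8] yaw 128.6 q7 0.22 | shift [-362.4 -185.7   12.8] turn -59.4
```

View pics/w2v.png

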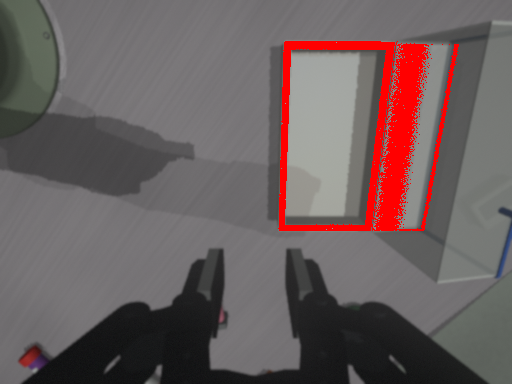

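The cover is open and the rim shows clearly: front corners at (283,41) and (279,230), far corners around (395,42) and (373,231). I'll turn these into positions and head for the tubes.

```bash
python3 - <<'E'
from h import *
c=viewer.calibration('wrist'); K,V=np.array(c['mtx']),np.array(c['view'])
q=np.array([ray(p,K,V,.05)[:2] for p in((283,41),(279,230),(373,231),(395,42))]); print(q.round(3),q.mean(0).round(4))
e=q[1]-q[0]; print(np.linalg.norm(e),np.degrees(np.arctan2(e[1],e[0])))
f=(q[0]+q[1])/2; n=np.array([-e[1],e[0]])/np.linalg.norm(e); print('centre from front',f+.075*n)
E
python3 -m inch '{"linear":[[-0.036,-0.019,0],[-0.073,-0.037,0],[-0.109,-0.056,0],[-0.145,-0.074,0],[-0.181,-0.093,0]],"turn":[0,0,0,0,0],"hand":[0.03,0.03,0.03,0.03,0.03]}' >/dev/null
python3 -m inch '{"linear":[[-0.036,-0.019,0],[-0.073,-0.037,0],[-0.109,-0.056,0],[-0.145,-0.074,0],[-0.181,-0.093,0]],"turn":[-5,-12,-19,-26,-33],"hand":[0.06,0.06,0.06,0.06,0.06]}' >/dev/null
python3 -m inch '{"linear":[[0,0,0],[0,0,0],[0,0,0],[0,0,0],[0,0,0]],"turn":[-7,-14,-21,-26.5,-26.5],"hand":[0.06,0.06,0.06,0.06,0.06]}' >/dev/null
cat > look.py <<'E'
from h import *
import sys
im,d,K,V=cap('wrist',sys.argv[1]); np.save(sys.argv[1]+'.npy',d); np.savez(sys.argv[1]+'c.npz',K=K,V=V)
P=cloud(d,K,V); hsv=cv2.cvtColor(im,cv2.COLOR_BGR2HSV)
m=((P[...,2]>.012)&(P[...,2]<.16)&(d>.22)).astype(np.uint8)
red=((hsv[...,0]<6)|(hsv[...,0]>174))&(hsv[...,1]>160)&(hsv[...,2]>70)&(d>.22)
k,L,S,C=cv2.connectedComponentsWithStats(m)
for i in range(1,k):
    if S[i,4]<300: continue
    q=L==i; p=P[q]; r=cv2.minAreaRect(p[:,:2].astype(np.float32)*1000); rr=q&red
    if rr.sum()<50: continue
    print(C[i].round(),S[i,4],'ctr',np.round(r[0]),np.round(r[1]),'ang %.1f'%r[2],'ztop',np.percentile(p[:,2],98).round(4),'red',rr.sum(),P[rr].mean(0).round(3))
E
python3 - <<'E'
from h import *
go(.5,-.24,.38,188)
E
python3 look.py w3
```

```text
[[0.364 0.293]
 [0.538 0.077]
 [0.659 0.171]
 [0.483 0.387]] [0.5108 0.2319]
0.27780306488447243 -51.1385263843856
centre from front [0.50948899 0.23229979]
t7.2 tcp [ 494.8 -201.7  392.2] yaw -177.9 q7 2.03 | shift [ -3.8 -38.5  12.2] turn -5.9
[77. 55.] 2207 ctr [ 382. -460.] [ 40. 112.] ang 74.7 ztop 0.0395 red 166 [ 0.336 -0.447  0.038]
[215. 145.] 1567 ctr [ 503. -263.] [112.  38.] ang 6.7 ztop 0.0396 red 111 [ 0.455 -0.267  0.037]
[154. 167.] 1538 ctr [ 543. -360.] [ 38. 112.] ang 83.0 ztop 0.0396 red 88 [ 0.589 -0.363  0.037]
[222. 301.] 3220 ctr [ 786. -252.] [ 87. 122.] ang 2.9 ztop 0.0481 red 645 [ 0.785 -0.251  0.047]
```

View pics/w3.png

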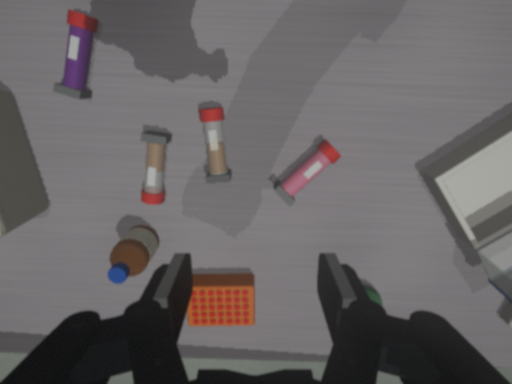

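The view shows A (215,145), B (154,167), purple (77,55), pink (305,170), the bottle (130,255) and the tip box (222,305). Moving above A's cap.

```bash
python3 -m inch '{"linear":[[0.01,-0.02,0.04],[0.02,-0.04,0.08],[0.03,-0.065,0.12],[0.034,-0.068,0.16],[0.034,-0.068,0.20]],"turn":[-4.8,-4.8,-4.8,-4.8,-4.8],"hand":[0.065,0.065,0.065,0.065,0.065]}' 20 >/dev/null
python3 - <<'E'
from h import *
go(.4563,-.2685,.005,186.7)
E
```

```text
t7.7 tcp [ 461.8 -272.4  201.6] yaw -173.8 q7 2.36 | shift [  5.1   4.8 196.6] turn -0.5
```

```bash
python3 -m inch '{"linear":[[0.005,0.005,0.035],[0.005,0.005,0.07],[0.005,0.005,0.105],[0.005,0.005,0.13],[0.005,0.005,0.155]],"turn":[0,0,0,0,0],"hand":[0.065,0.065,0.065,0.065,0.065]}' >/dev/null
python3 -m inch '{"linear":[[0,0,0.015],[0,0,0.030],[0,0,0.040],[0,0,0.040]],"turn":[0,0,0,0],"hand":[0.065,0.065,0.065,0.065]}'
python3 -m inch '{"linear":[[0,0,0],[0,0,0],[0,0,0],[0,0,0],[0,0,0]],"turn":[0,0,0,0,0],"hand":[0.02,0.02,0.02,0.02,0.02]}' 25
python3 - <<'E'
from h import *
go(.4563,-.2685,.005,186.7)
a=cap('side')[0]; b=cap('wrist')[0]
cv2.imwrite('pics/g1.png',np.hstack([cv2.resize(a[200:320,210:366],(520,400)),cv2.resize(b[100:384,150:400],(280,400))]))
E
```

```text
clock: 8.4
ee_pos: [0.4564, -0.2656, 0.006]
orientation: [-0.001, -0.057, 0.998, 0.0]
wrist_force: [-0.8, 1.0, -0.0]
grip_width: 0.065
gripper_force: 0.0
clock: 8.82
ee_pos: [0.4575, -0.2662, 0.0087]
orientation: [0.001, -0.058, 0.998, -0.0]
wrist_force: [-1.2, 0.7, 8.8]
grip_width: 0.0368
gripper_force: 25.0
t8.8 tcp [ 457.5 -266.2    8.7] yaw -173.4 q7 2.47 | shift [ 1.5 -2.2  3.7] turn -0.1
```

View pics/g1.png

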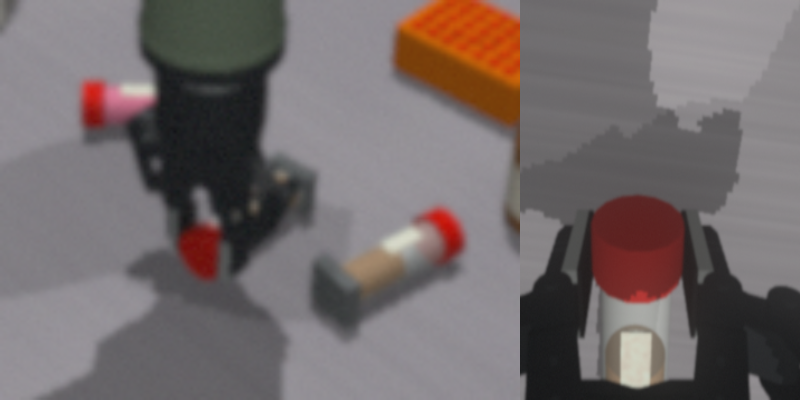

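```bash
python3 -m inch '{"linear":[[-0.0047,0,-0.0158],[-0.0118,0,-0.0307],[-0.0212,0,-0.0444],[-0.0326,0,-0.0564],[-0.0457,0,-0.0664]],"turn":[0,0,0,0,0],"hand":[0.02,0.02,0.02,0.02,0.02]}' | grep -v orie
python3 -m inch '{"linear":[[-0.0145,0,-0.0078],[-0.030,0,-0.0134],[-0.0464,0,-0.0164],[-0.063,0,-0.0167],[-0.0793,0,-0.0146]],"turn":[0,0,0,0,0],"hand":[0.02,0.02,0.02,0.02,0.02]}' | grep -v orie
python3 -m inch '{"linear":[[-0.0,0,0],[0,0,0],[0,0,0]],"turn":[0,0,0],"hand":[0.02,0.02,0.02]}' | grep -v orie
python3 - <<'E'
from h import *
go(.4563,-.2685,.005,186.7)
a=cap('side')[0]; b=cap('wrist')[0]
cv2.imwrite('pics/g2.png',np.hstack([cv2.resize(a[160:310,210:405],(520,400)),cv2.resize(b[100:384,150:400],(280,400))]))
E
```

```text
clock: 9.33
ee_pos: [0.5029, -0.2607, 0.0757]
wrist_force: [-0.5, -0.5, -1.1]
grip_width: 0.037
gripper_force: 25.3
clock: 9.75
ee_pos: [0.5824, -0.2513, 0.0899]
wrist_force: [-0.2, -0.7, -1.6]
grip_width: 0.0373
gripper_force: 27.4
clock: 10.0
ee_pos: [0.5805, -0.2517, 0.0889]
wrist_force: [-0.8, 0.1, -0.9]
grip_width: 0.0371
gripper_force: 27.4
t10.0 tcp [ 580.5 -251.7   88.9] yaw -173.4 q7 2.29 | shift [125.2  -2.4  84. ] turn -0.1
```

View pics/g2.png

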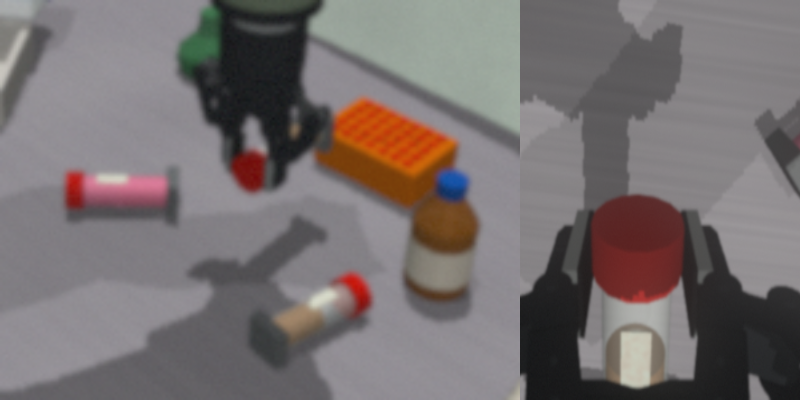

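The gripper's friction held the tube, so A was lifted horizontally without pivoting. Its foot is heavy and the grip is about 108 mm up, so easing the grip in small steps should let it swing upright.

```bash
python3 -m inch '{"linear":[[0,0,0],[0,0,0]],"turn":[0,0],"hand":[0.036,0.036]}' 20 | egrep 'grip|wrist'
python3 -m inch '{"linear":[[0,0,0],[0,0,0]],"turn":[0,0],"hand":[0.0368,0.0368]}' 20 | egrep 'grip'
python3 -m inch '{"linear":[[0,0,0],[0,0,0]],"turn":[0,0],"hand":[0.0371,0.0371]}' 20 | egrep 'grip'
python3 - <<'E'
from h import *
print(np.round(env.state()['moment'],3))
im,d,K,V=cap('wrist'); hsv=cv2.cvtColor(im,cv2.COLOR_BGR2HSV)
print('red',(((hsv[...,0]<6)|(hsv[...,0]>174))&(hsv[...,1]>160)&(hsv[...,2]>70))[200:384,150:400].sum())
E
```

```text
wrist_force: [0.2, 0.4, -0.6]
grip_width: 0.0367
gripper_force: 27.4
grip_width: 0.037
gripper_force: 27.4
grip_width: 0.0371
gripper_force: 20.2
[0.006 0.051 0.012]
red 2168
```

```bash
cat > st.py <<'E'
from h import *
s=env.state(); im=cap('wrist')[0]; hsv=cv2.cvtColor(im,cv2.COLOR_BGR2HSV)
r=(((hsv[...,0]<6)|(hsv[...,0]>174))&(hsv[...,1]>160)&(hsv[...,2]>60)); r[:200]=0; r[:,:150]=0; r[:,400:]=0; v,u=np.nonzero(r)
print(round(s['clock'],2),'w %.4f f %.1f'%(s['grip_width'],s['gripper_force']),'My',np.round(s['moment'],3),'red',r.sum(),v.min(),v.max(), 'F',np.round(s['wrist_force'],1))
E
python3 -m inch '{"linear":[[0,0,0],[0,0,0]],"turn":[0,0],"hand":[0.0372,0.0372]}' 20 >/dev/null; python3 st.py
python3 -m inch '{"linear":[[0,0,0],[0,0,0]],"turn":[0,0],"hand":[0.0373,0.0373]}' 20 >/dev/null; python3 st.py
python3 -m inch '{"linear":[[0,0,0],[0,0,0]],"turn":[0,0],"hand":[0.0374,0.0374]}' 20 >/dev/null; python3 st.py
```

```text
10.82 w 0.0374 f 17.7 My [-0.013  0.053 -0.039] red 2142 267 313 F [-0.9 -0.1 -0.9]
11.03 w 0.0378 f 15.3 My [ 0.03   0.026 -0.028] red 2194 265 313 F [ 0.4  0.4 -0.8]
11.25 w 0.0377 f 13.0 My [-0.026  0.048 -0.02 ] red 2226 264 313 F [-0.4  0.1 -0.6]
```

```bash
python3 -m inch '{"linear":[[0,0,0],[0,0,0]],"turn":[0,0],"hand":[0.0375,0.0375]}' 20 >/dev/null; python3 st.py
python3 -m inch '{"linear":[[0,0,0],[0,0,0]],"turn":[0,0],"hand":[0.0376,0.0376]}' 20 >/dev/null; python3 st.py
python3 -m inch '{"linear":[[0,0,0],[0,0,0]],"turn":[0,0],"hand":[0.03765,0.03765]}' 20 >/dev/null; python3 st.py
```

```text
11.47 w 0.0375 f 9.9 My [-0.009  0.049  0.033] red 2310 261 313 F [-0.3 -0.6 -0.7]
11.68 w 0.0377 f 7.4 My [-0.046  0.05  -0.002] red 2919 258 316 F [ 0.1 -0.3 -1. ]
11.9 w 0.0377 f 6.2 My [-0.045  0.064 -0.025] red 4144 240 312 F [ 0.1  0.3 -1.2]
```

The red area is growing, so the tube is starting to swing.

```bash
for i in 1 2 3; do python3 -m inch '{"linear":[[0,0,0],[0,0,0],[0,0,0]],"turn":[0,0,0],"hand":[0.03768,0.03768,0.03768]}' 20 >/dev/null; python3 st.py; done
```

```text
12.2 w 0.0373 f 5.8 My [ 0.04   0.39  -0.013] red 3984 237 311 F [-0.7  0.1  3.9]
12.5 w 0.0375 f 5.9 My [-0.041  0.508 -0.067] red 3981 236 311 F [-2.8 -0.6  5.6]
12.8 w 0.0380 f 5.9 My [-0.082  0.477  0.01 ] red 4002 234 311 F [-2.1 -0.1  4.9]
```

```bash
python3 - <<'E'
from h import *
go(.5,0,.1)
a=cap('side')[0]; b=cap('wrist')[0]; c=cap('scene')[0]
cv2.imwrite('pics/g3.png',np.hstack([cv2.resize(a[170:270,240:340],(260,260)),cv2.resize(c[170:270,150:250],(260,260)),cv2.resize(b[134:384,150:400],(260,260))]))
E
```

```text
t12.8 tcp [ 581.2 -251.6   88.9] yaw -173.4 q7 2.29 | shift [ 51.6 259.2 -11.1] turn 0.0
```

View pics/g3.png

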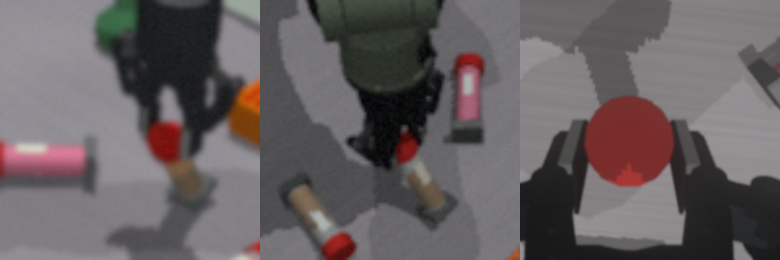

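Tilted about 60° with the foot edge touching the bench. Raising a little will let it hang fully upright.

```bash
python3 -m inch '{"linear":[[-0.003,0,-0.003],[-0.006,0,-0.006],[-0.010,0,-0.008],[-0.014,0,-0.010],[-0.014,0,-0.010]],"turn":[0,0,0,0,0],"hand":[0.03768,0.03768,0.03768,0.03768,0.03768]}' 20 >/dev/null; python3 st.py
for i in 1 2; do python3 -m inch '{"linear":[[0,0,0],[0,0,0],[0,0,0]],"turn":[0,0,0],"hand":[0.0377,0.0377,0.0377]}' 20 >/dev/null; python3 st.py; done
```

```text
13.42 w 0.0376 f 5.5 My [0.054 0.028 0.033] red 4059 238 311 F [-0.  -0.1 -0.7]
13.72 w 0.0381 f 5.1 My [-0.013  0.    -0.063] red 4022 238 311 F [-0.4 -0.2  0.1]
14.02 w 0.0377 f 5.1 My [-0.02   0.028 -0.026] red 4063 239 311 F [-0.4  0.1 -0.7]
```

```bash
python3 -m inch '{"linear":[[-0.002,0,0.003],[-0.004,0,0.006],[-0.006,0,0.008],[-0.006,0,0.008]],"turn":[0,0,0,0],"hand":[0.0376,0.0376,0.0376,0.0376]}' 20 >/dev/null; python3 st.py
python3 - <<'E'
from h import *
a=cap('side')[0]; b=cap('scene')[0]
cv2.imwrite('pics/g4.png',np.hstack([cv2.resize(a[170:270,240:340],(300,300)),cv2.resize(b[170:270,150:250],(300,300))]))
E
```

```text
14.4 w 0.0378 f 5.4 My [-0.028  0.069  0.047] red 4116 237 311 F [-0.3 -0.6 -0.8]
```

View pics/g4.png

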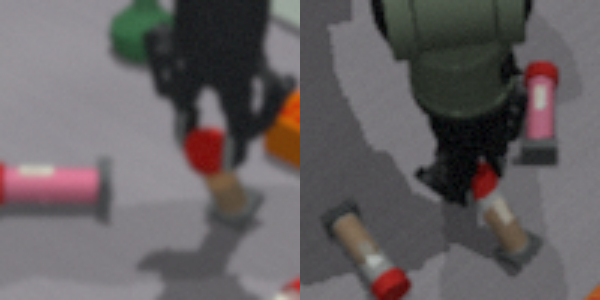

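```bash
cat > foot.py <<'E'
from h import *
# low points near TCP = foot; horizontal offset of foot from grasp in tool axes
from scipy.spatial.transform import Rotation as Ro
s=env.state(); q=np.array(s['orientation']); R=Ro.from_quat(q[[1,2,3,0]]).as_matrix(); t=np.array(s['ee_pos'])
for n in('scene','side'):
    im,d,K,V=cap(n); P=cloud(d,K,V).reshape(-1,3); T=(P-t)@R
    m=(P[:,2]>.008)&(P[:,2]<.05)&(abs(T[:,0])<.13)&(abs(T[:,1])<.03); p=T[m]
    print(n,m.sum(),'toolxy',p[:,:2].mean(0).round(3) if m.sum() else '','xrange',p[:,0].min().round(3),p[:,0].max().round(3),'zmin',P[m][:,2].min().round(3))
E
python3 -m inch '{"linear":[[0,0,-0.008],[0,0,-0.016],[0,0,-0.020],[0,0,-0.020]],"turn":[0,0,0,0],"hand":[0.0376,0.0376,0.0376,0.0376]}' 20 >/dev/null; python3 st.py; python3 foot.py
python3 -m inch '{"linear":[[0,0,0],[0,0,0],[0,0,0]],"turn":[0,0,0],"hand":[0.03776,0.03776,0.03776]}' 20 >/dev/null; python3 st.py; python3 foot.py
python3 -m inch '{"linear":[[0,0,0],[0,0,0],[0,0,0]],"turn":[0,0,0],"hand":[0.0378,0.0378,0.0378]}' 20 >/dev/null; python3 st.py; python3 foot.py
```

```text
14.88 w 0.0375 f 5.5 My [-0.043  0.043 -0.019] red 4035 238 311 F [ 0.5  0.1 -0.9]
scene 74 toolxy [-0.046 -0.01 ] xrange -0.126 0.125 zmin 0.008
side 125 toolxy [-0.036 -0.007] xrange -0.062 -0.023 zmin 0.023
15.28 w 0.0376 f 3.9 My [-0.104  0.014 -0.012] red 4116 236 311 F [ 0.1 -0.1  0.3]
scene 92 toolxy [-0.048 -0.008] xrange -0.06 -0.023 zmin 0.027
side 138 toolxy [-0.034 -0.007] xrange -0.058 -0.019 zmin 0.022
15.68 w 0.0378 f 3.0 My [-0.003  0.039 -0.034] red 4570 232 312 F [ 0.1  0.4 -0.1]
scene 112 toolxy [-0.027 -0.008] xrange -0.039 -0.002 zmin 0.008
side 181 toolxy [-0.009 -0.006] xrange -0.036 0.004 zmin 0.014
```

```bash
python3 -c "
from h import *
go(.5,0,.09)"
python3 -m inch '{"linear":[[0,0,0.003],[0,0,0.006],[0,0,0.009],[0,0,0.012],[0,0,0.012]],"turn":[0,0,0,0,0],"hand":[0.0376,0.0376,0.0376,0.0376,0.0376]}' 20 >/dev/null; python3 st.py; python3 foot.py
python3 -m inch '{"linear":[[0,0,0.003],[0,0,0.005],[0,0,0.007],[0,0,0.009],[0,0,0.009]],"turn":[0,0,0,0,0],"hand":[0.0376,0.0376,0.0376,0.0376,0.0376]}' 20 >/dev/null; python3 st.py;python3 foot.py
```

```text
t15.8 tcp [ 601.  -249.2  110.8] yaw -173.4 q7 2.26 | shift [ 71.6 259.2  20.8] turn 0.0
16.25 w 0.0380 f 5.3 My [-0.045  0.015 -0.039] red 4759 233 311 F [0.3 1.2 0.8]
scene 140 toolxy [-0.023 -0.009] xrange -0.037 0.039 zmin 0.009
side 202 toolxy [-0.008 -0.007] xrange -0.036 0.004 zmin 0.008
16.82 w 0.0377 f 6.4 My [-0.003 -0.011  0.044] red 5361 238 319 F [ 0.5 -0.   5.6]
scene 135 toolxy [-0.024 -0.008] xrange -0.116 -0.001 zmin 0.009
side 196 toolxy [-0.008 -0.006] xrange -0.037 0.005 zmin 0.009
```

```bash
python3 -m inch '{"linear":[[0,0,0],[0,0,0],[0,0,0],[0,0,0],[0,0,0]],"turn":[0,0,0,0,0],"hand":[0.039,0.041,0.046,0.055,0.065]}' 20 >/dev/null
python3 -m inch '{"linear":[[0,0,0],[0,0,0],[0,0,-0.02],[0,0,-0.05],[0,0,-0.08]],"turn":[0,0,0,0,0],"hand":[0.065,0.065,0.065,0.065,0.065]}' 20 >/dev/null
python3 -m inch '{"linear":[[0.02,0,-0.04],[0.045,0.01,-0.08],[0.08,0.02,-0.12],[0.10,0.03,-0.15],[0.10,0.03,-0.17]],"turn":[0,0,0,0,0],"hand":[0.065,0.065,0.065,0.065,0.065]}' 20 >/dev/null
python3 look.py w4
python3 - <<'E'
from h import *
go(.5896,-.3657,.005,173)
im,d,K,V=cap('side'); P=cloud(d,K,V)
m=((P[...,2]>.06)&(P[...,2]<.12)&(abs(P[...,0]-.59)<.06)&(abs(P[...,1]+.25)<.06)&(d>0)); print('A upper pts',m.sum(),P[m].mean(0) if m.sum() else '',P[m][:,2].max() if m.sum() else '')
E
```

```text
[161. 169.] 1876 ctr [ 544. -360.] [ 38. 113.] ang 82.7 ztop 0.0396 red 126 [ 0.589 -0.364  0.037]
[232. 242.] 1326 ctr [ 620. -246.] [39. 38.] ang 6.6 ztop 0.1139 red 477 [ 0.619 -0.247  0.113]
[221. 318.] 4041 ctr [ 785. -252.] [ 86. 121.] ang 3.0 ztop 0.048 red 758 [ 0.784 -0.252  0.047]
t18.3 tcp [ 496.5 -231.8  347.9] yaw -173.5 q7 2.17 | shift [ -75.  -142.9  343.7] turn 13.5
A upper pts 312 [ 0.61522858 -0.25162357  0.09628166] 0.11606282068934344
```

A now stands upright at (0.619, -0.247), with its cap top at z 0.113. Next is B, done the same way.

```bash
python3 -m inch '{"linear":[[-0.015,-0.028,0.02],[-0.03,-0.057,0.04],[-0.045,-0.086,0.06],[-0.06,-0.115,0.08],[-0.075,-0.143,0.1]],"turn":[0,3,6,9,13.5],"hand":[0.065,0.065,0.065,0.065,0.065]}' 20 >/dev/null
python3 -m inch '{"linear":[[0,0,0.02],[0,0,0.05],[0,0,0.08],[0,0,0.1],[0,0,0.1]],"turn":[0,0,0,0,0],"hand":[0.065,0.065,0.065,0.065,0.065]}' 20 >/dev/null
python3 -c "
from h import *
go(.5896,-.3657,.005,173)"
```

```text
t19.1 tcp [ 587.5 -363.   135.1] yaw 173.1 q7 2.22 | shift [ -3.2  -2.7 130.1] turn 0.1
```

```bash
python3 -m inch '{"linear":[[-0.002,-0.002,0.035],[-0.003,-0.003,0.07],[-0.003,-0.003,0.10],[-0.003,-0.003,0.12],[-0.003,-0.003,0.129]],"turn":[0,0,0,0,0],"hand":[0.065,0.065,0.065,0.065,0.065]}' 20 >/dev/null
python3 -m inch '{"linear":[[0,0,0],[0,0,0],[0,0,0],[0,0,0],[0,0,0]],"turn":[0,0,0,0,0],"hand":[0.065,0.03,0.03,0.03,0.03]}' 20 | grep -v orie; python3 st.py
python3 -m inch '{"linear":[[0.005,0,-0.025],[0.015,0,-0.05],[0.03,0,-0.075],[0.05,0,-0.095],[0.07,0,-0.11]],"turn":[0,0,0,0,0],"hand":[0.03,0.03,0.03,0.03,0.03]}' 20 | grep -v orie
python3 -m inch '{"linear":[[0,0,0],[0,0,0]],"turn":[0,0],"hand":[0.0372,0.0372]}' 20 >/dev/null; python3 st.py;python3 foot.py
```

```text
clock: 19.98
ee_pos: [0.5929, -0.3683, 0.013]
wrist_force: [-0.1, 1.2, 7.6]
grip_width: 0.0371
gripper_force: 20.5
19.98 w 0.0371 f 20.5 My [ 0.057  0.165 -0.062] red 1115 269 303 F [-0.1  1.2  7.6]
clock: 20.45
ee_pos: [0.5224, -0.3597, 0.1239]
wrist_force: [-0.2, -0.1, -1.2]
grip_width: 0.0373
gripper_force: 20.3
20.62 w 0.0372 f 15.6 My [-0.046 -0.079 -0.024] red 1067 271 302 F [ 0.6  0.7 -0.9]
scene 4 toolxy [-0.049  0.005] xrange -0.085 0.019 zmin 0.008
side 9 toolxy [-0.129 -0.016] xrange -0.13 -0.128 zmin 0.012
```

```bash
python3 -m inch '{"linear":[[0,0,0],[0,0,0]],"turn":[0,0],"hand":[0.0375,0.0375]}' 20 >/dev/null; python3 st.py
python3 -m inch '{"linear":[[0,0,0],[0,0,0]],"turn":[0,0],"hand":[0.0376,0.0376]}' 20 >/dev/null; python3 st.py
python3 -m inch '{"linear":[[0,0,0],[0,0,0],[0,0,0]],"turn":[0,0,0],"hand":[0.03765,0.03765,0.03765]}' 20 >/dev/null; python3 st.py; python3 foot.py
python3 -m inch '{"linear":[[0,0,0],[0,0,0],[0,0,0]],"turn":[0,0,0],"hand":[0.0377,0.0377,0.0377]}' 20 >/dev/null; python3 st.py; python3 foot.py
```

```text
20.93 w 0.0376 f 8.8 My [ 0.011 -0.032  0.019] red 845 268 301 F [ 0.  -0.9 -1.1]
21.15 w 0.0379 f 6.6 My [ 0.027 -0.064  0.03 ] red 274 273 289 F [-0.2  0.4 -0.4]
21.45 w 0.0375 f 4.4 My [ 0.003 -0.111  0.028] red 4203 241 316 F [-0.3  0.1 -1.5]
scene 105 toolxy [-0.042 -0.006] xrange -0.063 -0.018 zmin 0.008
side 202 toolxy [-0.021 -0.008] xrange -0.13 -0.006 zmin 0.02
21.85 w 0.0380 f 3.5 My [ 0.006 -0.009 -0.006] red 4351 242 314 F [ 0.4  0.2 -0.4]
scene 105 toolxy [-0.022 -0.007] xrange -0.069 0.008 zmin 0.009
side 217 toolxy [-0.008 -0.007] xrange -0.13 0.007 zmin 0.013
```

```bash
python3 -m inch '{"linear":[[0,0,0.003],[0,0,0.006],[0,0,0.009],[0,0,0.009]],"turn":[0,0,0,0],"hand":[0.0376,0.0376,0.0376,0.0376]}' 20 >/dev/null; python3 st.py; python3 foot.py
python3 -m inch '{"linear":[[0,0,0.002],[0,0,0.004],[0,0,0.006],[0,0,0.006]],"turn":[0,0,0,0],"hand":[0.0376,0.0376,0.0376,0.0376]}' 20 >/dev/null; python3 st.py;python3 foot.py
python3 -c "
from h import *
go(.5,-.36,.1)"
```

```text
22.33 w 0.0374 f 4.0 My [ 0.008  0.03  -0.03 ] red 4341 242 314 F [-0.2 -0.3 -0.7]
scene 122 toolxy [-0.023 -0.006] xrange -0.087 0.005 zmin 0.009
side 255 toolxy [-0.007 -0.007] xrange -0.13 0.006 zmin 0.008
22.82 w 0.0376 f 4.0 My [0.022 0.016 0.005] red 4334 242 314 F [-0.1 -0.4 -0.3]
scene 130 toolxy [-0.023 -0.006] xrange -0.079 0.008 zmin 0.008
side 262 toolxy [-0.006 -0.007] xrange -0.033 0.006 zmin 0.008
t23.0 tcp [ 522.4 -359.3  105.8] yaw 173.1 q7 2.30 | shift [22.1 -3.4  5.8] turn 0.0
```

```bash
python3 -m inch '{"linear":[[0,0,0.002],[0,0,0.004],[0,0,0.006],[0,0,0.006]],"turn":[0,0,0,0],"hand":[0.0376,0.0376,0.0376,0.0376]}' 20 >/dev/null; python3 st.py
python3 -m inch '{"linear":[[0,0,0.002],[0,0,0.004],[0,0,0.004]],"turn":[0,0,0],"hand":[0.0376,0.0376,0.0376]}' 20 >/dev/null; python3 st.py
```

```text
23.3 w 0.0381 f 4.9 My [-0.026 -0.062 -0.01 ] red 4484 245 318 F [ 0.1 -0.2  3.1]
23.6 w 0.0375 f 6.0 My [-0.049 -0.137 -0.028] red 4687 253 326 F [ 0.9 -0.2  5.9]
```

```bash
python3 -m inch '{"linear":[[0,0,0],[0,0,0],[0,0,0],[0,0,0],[0,0,0]],"turn":[0,0,0,0,0],"hand":[0.039,0.041,0.046,0.055,0.065]}' 20 >/dev/null
python3 -m inch '{"linear":[[0,0,0],[0,0,0],[0,0,-0.02],[0,0,-0.05],[0,0,-0.08]],"turn":[0,0,0,0,0],"hand":[0.065,0.065,0.065,0.065,0.065]}' 20 >/dev/null
python3 -m inch '{"linear":[[0.01,0.03,-0.03],[0.02,0.06,-0.07],[0.03,0.09,-0.11],[0.03,0.1,-0.15],[0.03,0.1,-0.17]],"turn":[0,0,0,0,0],"hand":[0.065,0.065,0.065,0.065,0.065]}' 20 >/dev/null
python3 look.py w5
python3 - <<'E'
from h import *
go(.619,-.247,.2,186.6)
E
```

```text
[177. 187.] 1355 ctr [ 536. -360.] [38. 38.] ang 83.2 ztop 0.114 red 579 [ 0.535 -0.36   0.113]
[269. 234.] 1273 ctr [ 621. -247.] [38. 38.] ang 7.5 ztop 0.114 red 459 [ 0.619 -0.246  0.113]
[275. 312.] 3980 ctr [ 785. -252.] [ 87. 122.] ang 3.0 ztop 0.0479 red 790 [ 0.784 -0.252  0.047]
t24.9 tcp [ 506.1 -255.1  354.6] yaw 173.2 q7 2.02 | shift [-109.9   21.5  155.5] turn -13.4
```

View pics/w5.png

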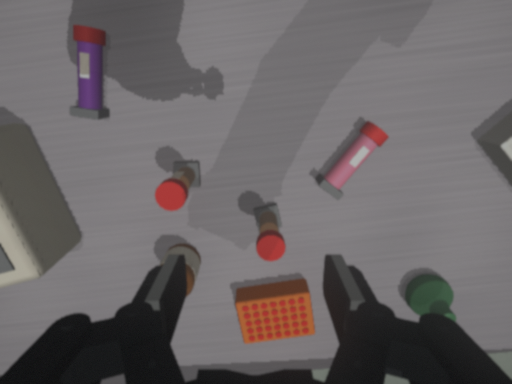

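Both tubes stand upright: B's cap is at (171,194) and A's at (270,245), and the bystanders are untouched. Now I'll carry A into the box.

```bash
python3 -m inch '{"linear":[[-0.03,0.005,0.03],[-0.065,0.012,0.06],[-0.1,0.02,0.09],[-0.111,0.0215,0.12],[-0.111,0.0215,0.155]],"turn":[0,0,0,0,0],"hand":[0.065,0.065,0.065,0.065,0.065]}' 60 >/dev/null
python3 - <<'E'
from h import *
go(.6195,-.2465,.088)
E
```

```text
t25.4 tcp [ 620.6 -246.9  188.3] yaw 173.3 q7 2.03 | shift [  1.3   0.2 100.3] turn 0.0
```

```bash
python3 -m inch '{"linear":[[0,0,0.01],[0,0,0.04],[0,0,0.07],[0,0,0.09],[0,0,0.106]],"turn":[0,0,0,0,0],"hand":[0.065,0.065,0.065,0.065,0.065]}' 60 >/dev/null
python3 -m inch '{"linear":[[0,0,0],[0,0,0],[0,0,0],[0,0,0],[0,0,0]],"turn":[0,0,0,0,0],"hand":[0.065,0.02,0.02,0.02,0.02]}' 60 | grep -v orie
python3 -m inch '{"linear":[[0,0,-0.02],[0,0,-0.045],[0,0,-0.07],[0,0,-0.09],[0,0,-0.1]],"turn":[0,0,0,0,0],"hand":[0.02,0.02,0.02,0.02,0.02]}' 60 | grep -v orie
python3 foot.py
python3 -c "
from h import *
go(.4677,.2685,.2)"
```

```text
clock: 26.2
ee_pos: [0.6183, -0.2488, 0.0871]
wrist_force: [-1.4, 0.3, 6.6]
grip_width: 0.0361
gripper_force: 59.3
clock: 26.62
ee_pos: [0.6183, -0.249, 0.189]
wrist_force: [0.5, -0.7, -0.3]
grip_width: 0.036
gripper_force: 60.0
scene 21 toolxy [-0.127  0.015] xrange -0.13 -0.119 zmin 0.036
side 175 toolxy [-0.126  0.008] xrange -0.13 -0.12 zmin 0.008
t26.7 tcp [ 618.2 -248.7  187.4] yaw 173.1 q7 2.04 | shift [211.3 495.5 -13.7] turn 0.0
```

```bash
python3 -m inch '{"linear":[[0.007,0.016,0],[0.017,0.04,0],[0.028,0.066,0],[0.041,0.096,0],[0.053,0.124,0]],"turn":[0,0,0,0,0],"hand":[0.02,0.02,0.02,0.02,0.02]}' 60 | grep grip
python3 -m inch '{"linear":[[0.0106,0.0248,0],[0.0212,0.0496,0],[0.0318,0.0744,0],[0.0424,0.0992,0],[0.053,0.124,0]],"turn":[0,0,0,0,0],"hand":[0.02,0.02,0.02,0.02,0.02]}' 60 | grep grip
python3 -m inch '{"linear":[[0.0106,0.0248,0],[0.0212,0.0496,0],[0.0318,0.0744,0],[0.0424,0.0992,0],[0.053,0.124,0]],"turn":[0,0,0,0,0],"hand":[0.02,0.02,0.02,0.02,0.02]}' 60 | grep grip
python3 -m inch '{"linear":[[0.013,0.03,0],[0.026,0.06,0],[0.039,0.092,0],[0.048,0.113,0],[0.0523,0.1235,0]],"turn":[0,0,0,0,0],"hand":[0.02,0.02,0.02,0.02,0.02]}' 60 | grep grip
python3 -m inch '{"linear":[[0,0,0],[0,0,0]],"turn":[0,0],"hand":[0.02,0.02]}' 60
cat > hang.py <<'E'
from h import *
# body points of the held tube below the fingers, world xy of foot region vs TCP
s=env.state(); t=np.array(s['ee_pos'])
for n in('scene','side'):
    im,d,K,V=cap(n); P=cloud(d,K,V)
    m=(d>0)&(np.hypot(P[...,0]-t[0],P[...,1]-t[1])<.05)&(P[...,2]<t[2]-.01)&(P[...,2]>t[2]-.11); p=P[m]
    print(n,m.sum(),'low z',np.percentile(p[:,2],2).round(3) if m.sum() else '')
    for a in(-.03,-.05,-.07,-.085):
        q=p[abs(p[:,2]-t[2]-a)<.008]
        if len(q)>3: print('  dz',a,len(q),(q.mean(0)[:2]-t[:2]).round(3))
go(.4677,.2685,.097)
E
python3 hang.py
```

```text
grip_width: 0.0364
gripper_force: 60.1
grip_width: 0.0364
gripper_force: 60.1
grip_width: 0.0364
gripper_force: 60.1
grip_width: 0.036
gripper_force: 60.1
clock: 28.55
ee_pos: [0.4667, 0.2684, 0.1842]
orientation: [-0.0, 0.06, 0.998, -0.001]
wrist_force: [0.4, -1.3, -0.8]
grip_width: 0.0363
gripper_force: 60.1
scene 180 low z 0.098
  dz -0.03 28 [ 0.01  -0.011]
  dz -0.05 25 [ 0.008 -0.011]
  dz -0.07 48 [ 0.009 -0.01 ]
  dz -0.085 39 [ 0.008 -0.011]
side 287 low z 0.1
  dz -0.03 56 [-0.001 -0.01 ]
  dz -0.05 53 [-0.001 -0.009]
  dz -0.07 88 [-0.001 -0.007]
  dz -0.085 39 [-0.001 -0.011]
t28.6 tcp [467.3 267.4 184.6] yaw 173.0 q7 1.13 | shift [-0.3  1.2 87.6] turn 0.0
```

```bash
python3 -m inch '{"linear":[[0,0,0.02],[0,0,0.04],[0,0,0.06],[0,0,0.075],[0,0,0.082]],"turn":[0,0,0,0,0],"hand":[0.02,0.02,0.02,0.02,0.02]}' 60 | egrep 'grip|ee|wrist'
python3 -m inch '{"linear":[[0,0,0.001],[0,0,0.003],[0,0,0.005],[0,0,0.005]],"turn":[0,0,0,0],"hand":[0.02,0.02,0.02,0.02]}' 60 | egrep 'grip|ee|wrist'
```

```text
ee_pos: [0.4668, 0.2671, 0.1011]
wrist_force: [0.0, -0.6, 0.6]
grip_width: 0.0363
gripper_force: 60.1
ee_pos: [0.4672, 0.2689, 0.0982]
wrist_force: [-0.6, 0.1, -0.8]
grip_width: 0.0365
gripper_force: 60.1
```

```bash
python3 -m inch '{"linear":[[0,0,0.001],[0,0,0.002],[0,0,0.002]],"turn":[0,0,0],"hand":[0.02,0.02,0.02]}' 60 | egrep 'grip|ee|wrist'
python3 -m inch '{"linear":[[0,0,0.001],[0,0,0.002],[0,0,0.002]],"turn":[0,0,0],"hand":[0.02,0.02,0.02]}' 60 | egrep 'grip|ee|wrist'
```

```text
ee_pos: [0.4677, 0.2693, 0.097]
wrist_force: [-1.6, -0.8, 16.6]
grip_width: 0.0361
gripper_force: 61.6
ee_pos: [0.4684, 0.2703, 0.0961]
wrist_force: [-5.3, 0.3, 36.8]
grip_width: 0.0361
gripper_force: 65.0
```

```bash
python3 -m inch '{"linear":[[0,0,-0.002],[0,0,-0.003],[0,0,-0.003],[0,0,-0.003],[0,0,-0.003]],"turn":[0,0,0,0,0],"hand":[0.037,0.039,0.042,0.05,0.058]}' 20 | egrep 'grip|ee|wrist'
python3 -m inch '{"linear":[[0,0,0],[0,0,0],[0,0,-0.02],[0,0,-0.06],[0,0,-0.1]],"turn":[0,0,0,0,0],"hand":[0.058,0.058,0.058,0.058,0.058]}' 20 >/dev/null
python3 - <<'E'
from h import *
for n in('scene','side'):
    im,d,K,V=cap(n); P=cloud(d,K,V); m=(d>0)&(P[...,2]>.06)&(P[...,2]<.126)&(np.hypot(P[...,0]-.468,P[...,1]-.268)<.06)
    hsv=cv2.cvtColor(im,cv2.COLOR_BGR2HSV); r=m&((hsv[...,0]<6)|(hsv[...,0]>174))&(hsv[...,1]>150)
    print(n,'cap',r.sum(),P[r].mean(0).round(3) if r.sum() else '',P[r][:,2].max().round(3) if r.sum() else '')
    m=(d>0)&(P[...,2]>.09)&(P[...,2]<.126)&(np.hypot(P[...,0]-.535,P[...,1]+.36)<.06); print('B',m.sum(),P[m].mean(0).round(3))
go(.535,-.36,.2)
E
```

```text
ee_pos: [0.4668, 0.2689, 0.0967]
wrist_force: [-0.8, 0.1, 0.6]
grip_width: 0.0584
gripper_force: 0.0
scene cap 83 [0.475 0.26  0.118] 0.126
B 150 [ 0.539 -0.365  0.109]
side cap 80 [0.466 0.26  0.12 ] 0.126
B 250 [ 0.532 -0.364  0.109]
t30.8 tcp [469.1 269.7 201.8] yaw 173.1 q7 1.12 | shift [-141.2 -617.2   -0.7] turn 0.0
```

```bash
python3 -m inch '{"linear":[[-0.006,-0.025,-0.03],[-0.013,-0.058,-0.06],[-0.021,-0.093,-0.06],[-0.029,-0.127,-0.06],[-0.037,-0.161,-0.06]],"turn":[0,0,0,0,0],"hand":[0.065,0.065,0.065,0.065,0.065]}' 60 >/dev/null
python3 -m inch '{"linear":[[-0.008,-0.035,0],[-0.016,-0.07,0],[-0.024,-0.105,0],[-0.032,-0.14,0],[-0.04,-0.175,0]],"turn":[0,0,0,0,0],"hand":[0.065,0.065,0.065,0.065,0.065]}' >/dev/null
python3 -m inch '{"linear":[[-0.007,-0.032,0],[-0.015,-0.064,0],[-0.022,-0.096,0],[-0.029,-0.125,0],[-0.034,-0.15,0]],"turn":[0,0,0,0,0],"hand":[0.065,0.065,0.065,0.065,0.065]}' >/dev/null
python3 -m inch '{"linear":[[0,0,0],[0,0,0]],"turn":[0,0],"hand":[0.065,0.065]}' >/dev/null
python3 look.py w6
python3 -c "
from h import *
go(.5355,-.36,.2)"
```

```text
[22. 59.] 4213 ctr [ 382. -460.] [ 39. 112.] ang 74.4 ztop 0.0392 red 607 [ 0.338 -0.441  0.035]
[352. 166.] 2889 ctr [ 541. -116.] [ 38. 112.] ang 45.9 ztop 0.0396 red 118 [ 0.508 -0.082  0.038]
[131. 203.] 2480 ctr [ 536. -361.] [39. 38.] ang 83.0 ztop 0.1137 red 1028 [ 0.535 -0.36   0.113]
[260. 344.] 4912 ctr [ 780. -252.] [ 76. 122.] ang 2.2 ztop 0.0477 red 917 [ 0.777 -0.251  0.047]
t32.3 tcp [ 518.7 -227.   256.4] yaw 173.1 q7 2.07 | shift [ -32.8 -130.1   56.3] turn 0.0
```

```bash
python3 -m inch '{"linear":[[-0.008,-0.033,0.012],[-0.016,-0.066,0.024],[-0.024,-0.099,0.036],[-0.032,-0.130,0.056],[-0.0328,-0.130,0.06]],"turn":[0,0,0,0,0],"hand":[0.065,0.065,0.065,0.065,0.065]}' 60 >/dev/null
python3 -m inch '{"linear":[[0,0,0],[0,0,0.02],[0,0,0.05],[0,0,0.07],[0,0,0.07]],"turn":[0,0,0,0,0],"hand":[0.065,0.065,0.065,0.065,0.065]}' 60 >/dev/null
python3 -c "
from h import *
go(.5357,-.3605,.088)"
```

```text
t33.1 tcp [ 535.4 -356.5  123.8] yaw 173.3 q7 2.34 | shift [-0.9 -4.  35.8] turn 0.0
```

```bash
python3 -m inch '{"linear":[[0,-0.003,0.01],[0,-0.003,0.025],[0,-0.003,0.036],[0,-0.003,0.036]],"turn":[0,0,0,0],"hand":[0.065,0.065,0.065,0.065]}' 60 >/dev/null
python3 -m inch '{"linear":[[0,0,0],[0,0,0],[0,0,0],[0,0,0],[0,0,0]],"turn":[0,0,0,0,0],"hand":[0.065,0.02,0.02,0.02,0.02]}' 60 | grep -v orie
python3 -m inch '{"linear":[[0,0,-0.02],[0,0,-0.045],[0,0,-0.07],[0,0,-0.09],[0,0,-0.1]],"turn":[0,0,0,0,0],"hand":[0.02,0.02,0.02,0.02,0.02]}' 60 | grep -v orie
python3 -c "
from h import *
go(.5367,.1829,.187)"
```

```text
clock: 33.88
ee_pos: [0.5362, -0.3631, 0.0921]
wrist_force: [-0.4, 2.0, 7.7]
grip_width: 0.036
gripper_force: 59.1
clock: 34.3
ee_pos: [0.5361, -0.3635, 0.1939]
wrist_force: [0.1, 0.9, -0.2]
grip_width: 0.0359
gripper_force: 60.1
t34.3 tcp [ 536.1 -363.5  193.9] yaw 173.1 q7 2.30 | shift [ 65.  542.6   6. ] turn 0.0
```

```bash
python3 -m inch '{"linear":[[0.002,0.016,0],[0.005,0.041,0],[0.009,0.071,0],[0.013,0.105,0],[0.0165,0.138,0]],"turn":[0,0,0,0,0],"hand":[0.02,0.02,0.02,0.02,0.02]}' 60 | grep grip
python3 -m inch '{"linear":[[0.003,0.028,0],[0.007,0.056,0],[0.01,0.084,0],[0.0135,0.112,0],[0.017,0.14,0]],"turn":[0,0,0,0,0],"hand":[0.02,0.02,0.02,0.02,0.02]}' 60 | grep grip
python3 -m inch '{"linear":[[0.003,0.028,0],[0.007,0.056,0],[0.01,0.084,0],[0.0135,0.112,0],[0.017,0.14,0]],"turn":[0,0,0,0,0],"hand":[0.02,0.02,0.02,0.02,0.02]}' 60 | grep grip
python3 -m inch '{"linear":[[0.0035,0.03,0],[0.007,0.06,0],[0.0105,0.09,0],[0.0135,0.115,0],[0.0145,0.1246,0]],"turn":[0,0,0,0,0],"hand":[0.02,0.02,0.02,0.02,0.02]}' 60 | grep grip
python3 -m inch '{"linear":[[0,0,0],[0,0,0]],"turn":[0,0],"hand":[0.02,0.02]}' 60 | grep grip
sed -i 's/go(.4677,.2685,.097)/go(.5367,.1829,.1021)/' hang.py; python3 hang.py
```

```text
grip_width: 0.0362
gripper_force: 60.1
grip_width: 0.0362
gripper_force: 60.1
grip_width: 0.036
gripper_force: 60.1
grip_width: 0.0357
gripper_force: 60.2
grip_width: 0.0358
gripper_force: 60.2
scene 189 low z 0.1
  dz -0.03 30 [ 0.007 -0.011]
  dz -0.05 32 [ 0.007 -0.011]
  dz -0.07 29 [ 0.007 -0.011]
  dz -0.085 69 [ 0.007 -0.009]
side 307 low z 0.102
  dz -0.03 54 [-0.004 -0.009]
  dz -0.05 48 [-0.005 -0.009]
  dz -0.07 62 [-0.004 -0.007]
  dz -0.085 86 [-0.004 -0.008]
t36.2 tcp [536.1 182.2 190.8] yaw 173.0 q7 1.39 | shift [-0.5  0.9 88.7] turn 0.0
```

```bash
python3 -m inch '{"linear":[[0,0,0.02],[0,0,0.04],[0,0,0.06],[0,0,0.075],[0,0,0.084]],"turn":[0,0,0,0,0],"hand":[0.02,0.02,0.02,0.02,0.02]}' 60 | egrep 'grip|ee|wrist'
python3 -m inch '{"linear":[[0,0,0.001],[0,0,0.002],[0,0,0.003],[0,0,0.003]],"turn":[0,0,0,0],"hand":[0.02,0.02,0.02,0.02]}' 60 | egrep 'ee|wrist'
python3 -m inch '{"linear":[[0,0,0.001],[0,0,0.001],[0,0,0.001]],"turn":[0,0,0],"hand":[0.02,0.02,0.02]}' 60 | egrep 'ee|wrist'
```

```text
ee_pos: [0.5356, 0.1821, 0.1054]
wrist_force: [0.4, -0.1, -0.0]
grip_width: 0.036
gripper_force: 60.2
ee_pos: [0.5364, 0.1836, 0.1045]
wrist_force: [-0.5, 0.4, -0.3]
ee_pos: [0.5361, 0.1837, 0.103]
wrist_force: [-0.8, 0.9, -0.6]
```

```bash
python3 -m inch '{"linear":[[0,0,0.001],[0,0,0.0015],[0,0,0.0015]],"turn":[0,0,0],"hand":[0.02,0.02,0.02]}' 60 | egrep 'ee|wrist'
python3 -m inch '{"linear":[[0,0,0.001],[0,0,0.0015],[0,0,0.0015]],"turn":[0,0,0],"hand":[0.02,0.02,0.02]}' 60 | egrep 'ee|wrist'
```

```text
ee_pos: [0.5366, 0.1838, 0.102]
wrist_force: [-1.5, 0.8, 11.2]
ee_pos: [0.5375, 0.184, 0.1018]
wrist_force: [-5.6, 0.4, 35.9]
```

```bash
python3 -m inch '{"linear":[[0,0,-0.002],[0,0,-0.002],[0,0,-0.002],[0,0,-0.002],[0,0,-0.002]],"turn":[0,0,0,0,0],"hand":[0.037,0.039,0.042,0.05,0.058]}' 20 | egrep 'grip|ee|wrist'
python3 -m inch '{"linear":[[0,0,0],[0,0,-0.01],[0,0,-0.04],[0,0,-0.08],[0,0,-0.12]],"turn":[0,0,0,0,0],"hand":[0.058,0.058,0.058,0.058,0.058]}' 20 >/dev/null
python3 -m inch '{"linear":[[0,0,-0.04],[0,0,-0.08],[0,0,-0.12],[0,0,-0.16],[0,0,-0.18]],"turn":[7,14,21,28,35],"hand":[0.03,0.03,0.03,0.03,0.03]}' 20 >/dev/null
python3 -m inch '{"linear":[[0,0,0],[0,0,0],[0,0,0]],"turn":[7,9.4,9.4],"hand":[0.03,0.03,0.03]}' 20 >/dev/null
python3 look.py w7
python3 - <<'E'
from h import *
for n in('scene','side'):
    im,d,K,V=cap(n); P=cloud(d,K,V); hsv=cv2.cvtColor(im,cv2.COLOR_BGR2HSV); r=(d>0)&((hsv[...,0]<6)|(hsv[...,0]>174))&(hsv[...,1]>150)&(P[...,2]>.06)
    for x,y in((.468,.268),(.537,.183)):
        q=r&(np.hypot(P[...,0]-x,P[...,1]-y)<.04); print(n,q.sum(),P[q].mean(0).round(3) if q.sum() else '')
go(.6445,.338,.42,128.6)
E
```

```text
ee_pos: [0.5359, 0.1836, 0.1016]
wrist_force: [-0.3, 1.0, 0.6]
grip_width: 0.0576
gripper_force: 0.0
[154. 272.] 1202 ctr [ 540. -116.] [ 38. 112.] ang 46.3 ztop 0.0393 red 111 [ 0.508 -0.079  0.036]
scene 86 [0.475 0.26  0.118]
scene 107 [0.54  0.18  0.133]
side 85 [0.465 0.26  0.12 ]
side 81 [0.531 0.178 0.119]
t39.4 tcp [535.8 183.5 401.9] yaw 128.8 q7 0.58 | shift [ 52.2 181.5 -18.1] turn 0.2
```

```bash
python3 -m inch '{"linear":[[0.01,0.03,0],[0.018,0.06,0],[0.028,0.095,0],[0.038,0.13,0],[0.04,0.14,0]],"turn":[0,0,0,0,0],"hand":[0.026,0.026,0.026,0.026,0.026]}' 20 >/dev/null
python3 -m inch '{"linear":[[0,0,0],[0,0,0]],"turn":[0,0],"hand":[0.026,0.026]}' 20 >/dev/null
python3 - <<'E'
from h import *
im,d,K,V=cap('wrist','w8'); P=cloud(d,K,V); hsv=cv2.cvtColor(im,cv2.COLOR_BGR2HSV)
b=((hsv[...,0]>100)&(hsv[...,0]<130)&(hsv[...,1]>150)&(d>0)&(P[...,2]>.19)).astype(np.uint8)
k,L,S,C=cv2.connectedComponentsWithStats(b)
for i in range(1,k):
    if S[i,4]>30:
        p=P[L==i]; top=p[p[:,2]>np.percentile(p[:,2],97)-.006]; r=cv2.minAreaRect(top[:,:2].astype(np.float32)*1000)
        print(C[i].round(),S[i],'z98',np.percentile(p[:,2],98).round(4),np.round(r[0],1),np.round(r[1],1),round(r[2],1))
        u=np.array([.779,.627]); h=np.array([.566,.277]); print('along box x from hinge',((np.array(r[0])/1e3-h)@u).round(4))
go(.6445,.338,.2026,128.6)
E
```

```text
t40.0 tcp [620.2 301.3 401.7] yaw 128.7 q7 0.49 | shift [ 13.5  42.  199.1] turn 0.1
```

```bash
python3 - <<'E'
from h import *
im=cv2.imread('pics/w8.png'); _,d,K,V=cap('wrist'); P=cloud(d,K,V); hsv=cv2.cvtColor(im,cv2.COLOR_BGR2HSV)
b=((hsv[...,0]>100)&(hsv[...,0]<130)&(hsv[...,1]>110)).astype(np.uint8)
k,L,S,C=cv2.connectedComponentsWithStats(b)
for i in range(1,k):
    if S[i,4]>30: p=P[(L==i)&(d>0)]; print(C[i].round(),S[i],p.min(0).round(3),p.mean(0).round(3),p.max(0).round(3))
E
```

```text
[302. 141.] [ 292    7   24  251 2046] [0.567 0.245 0.183] [0.641 0.352 0.209] [0.737 0.458 0.229]
```

View pics/w8.png

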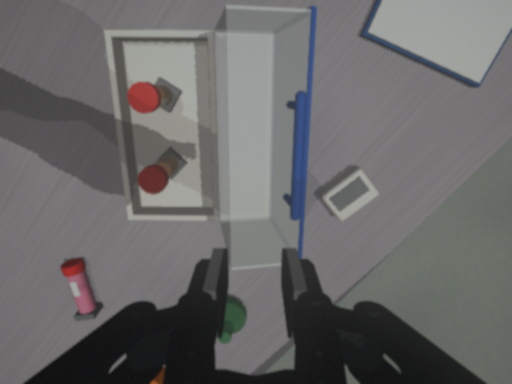

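Both tubes stand in the box (caps at (144,97) and (153,180)), and the handle bar runs from (301,95) to (297,218).

```bash
python3 - <<'E'
from h import *
im,d,K,V=cap('wrist'); P=cloud(d,K,V)
q=P[110:200,294:304]; z=q[...,2]; print('z pct',np.percentile(z,[5,25,50,75,95]).round(4))
zt=np.percentile(z,75)-.004
r=[ray(p,K,V,zt) for p in((301,95),(297,218))]; e=r[1]-r[0]; m=(r[0]+r[1])/2; print(r,np.linalg.norm(e),np.degrees(np.arctan2(e[1],e[0])))
hsv=cv2.cvtColor(im,cv2.COLOR_BGR2HSV); b=(hsv[...,0]>100)&(hsv[...,0]<130)&(hsv[...,1]>110)&(P[...,2]>.205)
v,u=np.nonzero(b); print('high blue',len(v),u.min(),u.max(),v.min(),v.max(),P[b].mean(0).round(4))
go(m[0],m[1],zt-.019,128.6)
E
```

```text
z pct [0.1863 0.2246 0.2256 0.2263 0.2273]
[array([0.60742468, 0.3865516 , 0.22231272]), array([0.68637611, 0.29030563, 0.22231272])] 0.12448540176982215 -50.63766662410908
high blue 1178 292 310 58 217 [0.6413 0.3437 0.2278]
t40.1 tcp [620.  301.4 402.4] yaw 128.7 q7 0.49 | shift [ 12.1  44.1 199.1] turn 0.1
```

```bash
python3 -m inch '{"linear":[[0.006,0.022,0],[0.012,0.0435,0.03],[0.012,0.0435,0.07],[0.012,0.0435,0.11],[0.012,0.0435,0.14]],"turn":[0,0,0,0,0],"hand":[0.03,0.03,0.03,0.03,0.03]}' 50 >/dev/null
python3 -m inch '{"linear":[[0,0,0.02],[0,0,0.04],[0,0,0.059],[0,0,0.059]],"turn":[0,0,0,0],"hand":[0.03,0.03,0.03,0.03]}' 50
python3 -m inch '{"linear":[[0,0,0],[0,0,0],[0,0,0],[0,0,0],[0,0,0]],"turn":[0,0,0,0,0],"hand":[0,0,0,0,0]}' 50
python3 -c "
from h import *
h=np.array([.566,.277]);u=np.array([.779,.627])
p=np.array(env.state()['ee_pos']); print('rel hinge',(p[:2]-h)@u,p[2]+.019-.051)
go(*(h-.0*u),.2)"
```

```text
clock: 40.87
ee_pos: [0.645, 0.3383, 0.1998]
orientation: [-0.001, 0.433, 0.901, -0.002]
wrist_force: [-0.9, 0.2, -0.5]
grip_width: 0.0301
gripper_force: 0.0
clock: 41.28
ee_pos: [0.6472, 0.339, 0.2041]
orientation: [0.001, 0.433, 0.902, 0.001]
wrist_force: [1.6, -1.1, 5.3]
grip_width: 0.0092
gripper_force: 49.5
rel hinge 0.10217108538752435 0.17209088916683565
t41.3 tcp [647.2 339.  204.1] yaw 128.7 q7 0.54 | shift [   2.4 -102.2    3.9] turn 0.0
```

```bash
python3 -m inch '{"linear":[[0,-0.0264,-0.0131],[0,-0.0525,-0.0216],[0,-0.0795,-0.0263],[0,-0.1069,-0.0273],[0,-0.1341,-0.0244]],"turn":[0,0,0,0,0],"hand":[0,0,0,0,0]}' 50 | egrep 'ee|force|width'
python3 -m inch '{"linear":[[0,-0.0266,0.0066],[0,-0.052,0.0169],[0,-0.0758,0.0306],[0,-0.0974,0.0475],[0,-0.1119,0.062]],"turn":[0,0,0,0,0],"hand":[0,0,0,0,0]}' 50 | egrep 'ee|force|width'
python3 -m inch '{"linear":[[0,-0.0109,0.0132],[0,-0.0206,0.0274],[0,-0.0291,0.0423],[0,-0.0349,0.0547],[0,-0.0375,0.061]],"turn":[0,0,0,0,0],"hand":[0,0,0,0,0]}' 50 | egrep 'ee|force|width'
python3 -m inch '{"linear":[[0,-0.001,0.003],[0,-0.0015,0.005],[0,-0.0015,0.005]],"turn":[0,0,0],"hand":[0,0,0]}' 50 | egrep 'ee|force|width'
```

```text
ee_pos: [0.5414, 0.2561, 0.2285]
wrist_force: [0.7, 3.2, 12.6]
grip_width: 0.009
gripper_force: 54.0
ee_pos: [0.4541, 0.1846, 0.1654]
wrist_force: [11.5, 8.7, -9.2]
grip_width: 0.0088
gripper_force: 52.0
ee_pos: [0.4255, 0.1619, 0.1037]
wrist_force: [-0.8, 4.0, 2.4]
grip_width: 0.0087
gripper_force: 54.2
ee_pos: [0.4242, 0.1609, 0.0993]
wrist_force: [-2.7, 2.8, -1.4]
grip_width: 0.0088
gripper_force: 53.8
```

```bash
python3 -m inch '{"linear":[[0,0,0.0015],[0,0,0.003],[0,0,0.003]],"turn":[0,0,0],"hand":[0,0,0]}' 50 | egrep 'ee|wrist'
python3 -m inch '{"linear":[[0,0,0.001],[0,0,0.002],[0,0,0.002]],"turn":[0,0,0],"hand":[0,0,0]}' 50 | egrep 'ee|wrist'
```

```text
ee_pos: [0.4244, 0.1603, 0.097]
wrist_force: [-2.9, -1.1, 5.2]
ee_pos: [0.4246, 0.1603, 0.0962]
wrist_force: [-19.2, -4.7, 69.7]
```

```bash
python3 -m inch '{"linear":[[0,0,-0.001],[0,0,-0.001]],"turn":[0,0],"hand":[0,0]}' 50 | egrep 'ee|wrist'
python3 -m inch '{"linear":[[0,0,-0.001],[0,0,-0.001],[0,0,-0.001],[0,0,-0.001],[0,0,-0.001]],"turn":[0,0,0,0,0],"hand":[0.015,0.024,0.026,0.026,0.026]}' 20 | egrep 'ee|force|width'
python3 -m inch '{"linear":[[0,0,-0.01],[0,0,-0.035],[0,0,-0.07],[0,0,-0.11],[0,0,-0.15]],"turn":[0,0,0,0,0],"hand":[0.026,0.026,0.026,0.026,0.026]}' 20 | egrep 'ee|wrist'
python3 -m inch '{"linear":[[0,0,-0.04],[0,0,-0.08],[0,0,-0.12],[0,0,-0.14],[0,0,-0.14]],"turn":[0,0,0,0,0],"hand":[0.026,0.026,0.026,0.026,0.026]}' 20 | egrep 'ee|wrist'
python3 - <<'E'
from h import *
c=np.array([.510,.232]);u=np.array([.779,.627]);w=np.array([-.627,.779])
for n in('wrist','scene','side'):
    im,d,K,V=cap(n,'f_'+n); P=cloud(d,K,V); hsv=cv2.cvtColor(im,cv2.COLOR_BGR2HSV)
    b=(hsv[...,0]>100)&(hsv[...,0]<130)&(hsv[...,1]>110)&(d>0); B=np.dstack([(P[...,:2]-c)@u,(P[...,:2]-c)@w])
    m=b&(abs(B[...,0])<.2)&(abs(B[...,1])<.2)&(P[...,2]>.05)
    h=m&(B[...,0]<-.09)&(abs(B[...,1])<.065); t=m&(B[...,0]>-.085)
    print(n,'handle',h.sum(),np.median(P[h],0).round(3) if h.any() else '',B[h].mean(0).round(3) if h.any() else '','top edges z',np.percentile(P[t][:,2],[5,50,95]).round(3) if t.any() else '')
    r=(d>0)&((hsv[...,0]<6)|(hsv[...,0]>174))&(hsv[...,1]>120)&(abs(B[...,0])<.08)&(abs(B[...,1])<.14)
    k,L,S,C=cv2.connectedComponentsWithStats(r.astype(np.uint8))
    for i in range(1,k):
        if S[i,4]>25: print('  red',C[i].round(),S[i,4],P[L==i].mean(0).round(3))
    for nm,x,y in(('tip',.786,-.253),('lamp',.785,0),('bottle',.686,-.40),('pink',.541,-.117),('purple',.382,-.461)):
        q=(d>0)&(P[...,2]>.012)&(np.hypot(P[...,0]-x,P[...,1]-y)<.08)
        if n=='scene': rr=cv2.minAreaRect(P[q][:,:2].astype(np.float32)*1000); print(nm,q.sum(),np.round(rr[0]),np.round(rr[1]),P[q][:,2].max().round(3))
E
```

```text
ee_pos: [0.4245, 0.1603, 0.0965]
wrist_force: [-11.1, -2.7, 40.0]
ee_pos: [0.4244, 0.1607, 0.0962]
wrist_force: [-0.3, -0.4, 0.5]
grip_width: 0.0263
gripper_force: 0.0
ee_pos: [0.4238, 0.1595, 0.2482]
wrist_force: [-0.1, 2.1, 0.1]
ee_pos: [0.4255, 0.1604, 0.3901]
wrist_force: [0.2, 0.8, 0.0]
wrist handle 809 [0.419 0.167 0.121] [-0.109  0.005] top edges z [0.138 0.139 0.141]
scene handle 157 [0.429 0.136 0.125] [-0.118 -0.017] top edges z [0.131 0.136 0.475]
tip 1309 [ 787. -256.] [ 86. 124.] 0.054
lamp 430 [790.  -0.] [74. 71.] 0.086
bottle 513 [ 686. -401.] [59. 50.] 0.125
pink 328 [ 540. -120.] [ 37. 117.] 0.044
purple 381 [ 382. -464.] [ 37. 117.] 0.044
side handle 162 [0.42 0.16 0.12] [-0.113  0.001] top edges z [0.135 0.139 0.141]
```

```bash
python3 - <<'E'
from h import *
c=viewer.calibration('wrist'); K,V=np.array(c['mtx']),np.array(c['view'])
im=cv2.imread('pics/f_wrist.png').astype(int); r=((im[...,2]-im[...,1]>35)&(im[...,2]-im[...,0]>35)).astype(np.uint8)
k,L,S,C=cv2.connectedComponentsWithStats(r)
for i in range(1,k):
    if S[i,4]>60: print(C[i].round(),S[i],ray(C[i],K,V,.122).round(3))
_,d,K,V=cap('wrist'); P=cloud(d,K,V); b=cv2.cvtColor(im.astype(np.uint8),cv2.COLOR_BGR2HSV); b=(b[...,0]>100)&(b[...,0]<130)&(b[...,1]>110)&(d>0)&(P[...,2]>.125)
x=(P[b][:,:2]-[.51,.232])@[.779,.627]; z=P[b][:,2]; print('front edge z',np.median(z[x<-.06]),'rear',np.median(z[x>.06]),len(z))
E
```

```text
[ 24. 357.] [ 13 346  22  22 248] [ 0.342 -0.314  0.122]
front edge z 0.1388664564767238 rear 0.13685193110311702 1623
```

```bash
python3 - <<'E'
from h import *
for n in('wrist','scene','side'):
    c=viewer.calibration(n); K,V=np.array(c['mtx']),np.array(c['view'])
    im=cv2.imread(f'pics/f_{n}.png').astype(int); r=(im[...,2]-np.maximum(im[...,1],im[...,0])>12).astype(np.uint8)
    k,L,S,C=cv2.connectedComponentsWithStats(r)
    for i in range(1,k):
        p=ray(C[i],K,V,.12)
        if S[i,4]>15 and np.hypot(p[0]-.51,p[1]-.232)<.2: print(n,C[i].round(),S[i],p.round(3))
    for q in((.468,.268,.122),(.537,.183,.122)):
        h=K@(V[:3,:3]@np.array(q)+V[:3,3]); u,v=(h[:2]/h[2]).astype(int); print(n,'expected',u,v,im[v,u] if 0<=v<384 and 0<=u<512 else '')
E
```

```text
wrist [337. 108.] [322  93  31  31 749] [0.465 0.267 0.12 ]
wrist [331. 190.] [318 176  28  29 603] [0.531 0.186 0.12 ]
wrist expected 339 108 [127 129 147]
wrist expected 333 195 [124 128 147]
scene [296. 116.] [292 112   9  10  78] [0.476 0.259 0.12 ]
scene [294. 139.] [289 134  11  12  89] [0.543 0.178 0.12 ]
scene expected 296 113 [111 114 131]
scene expected 293 136 [110 111 130]
side [151. 156.] [145 153  13   8  81] [0.467 0.262 0.12 ]
side [186. 159.] [180 155  12   9  87] [0.533 0.18  0.12 ]
side expected 150 155 [125 129 151]
side expected 186 157 [127 130 153]
```

Seen through the shut cover, both caps are round and at the expected height, and the robot is clear of everything. Handing in.

```bash
python3 -c "
from station import env
print(env.sign_off())"
```

```text
the job is handed in; nothing more can be done
None
```

I handed the job in: both tubes present stood upright on the bench together, then went upright into the sample box. The cover was pressed down to its stop, and camera checks put the tip box, lamp and bottle where they started.

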